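# Dry-fit matching blanks in a turnbuckle press

### The job

Dry-fit the beech blanks: match up the block halves whose joint ends fit each other, and lay every matching pair flat on the bed of the clamping press, joint facing joint and the flat backs towards the two jaws. Then wind the turnbuckle in the middle so that both jaws draw in together until every joint is closed up with its sides flush and all the pairs are held tight. A half whose mate is missing is not needed, and the mallet, glue bottle and G-clamp stay where they are.

Things in the scene. Friction and masses are not known exactly. Their poses are not given: they have to be found in the camera images.
- press: Clamping press, fixed to the bench: flat grey laminate bed 300 mm (own x) by 540 mm (own y), 20 mm thick. Origin at the centre of the bed's underside, on the bench top; own x points from the near jaw (robot side) to the far jaw, own y along the jaws, to the robot's left. Two steel guide rods run along x at y = +66 and -66 mm, tops 39 mm above the bench.
- bed_left (a point): Middle of the bed's left loading area, on its top (press x 0, y +165 mm, 20 mm above the bench); axes as the press. Pairs lie along x between the jaws, |y| 80 to 260 mm, so there is room for two pairs side by side.
- bed_right (a point): The same on the right (press y -165 mm).
- turnbuckle (a joint): Angle of the turnbuckle's middle body about the press's x axis, rad, 0 (jaws fully open) to 8.6. Raising it moves the body's top towards press +y (left) and draws both jaws in at once, each 20 mm per turn (3.18 mm/rad); turning back opens them. It needs about 0.25 N m, stays where left and holds its clamping force. The joints close up near 6.3 rad; then the force rises and the pairs are tight by 6.4 to 6.9 rad.
- hub (a point): Centre of the turnbuckle's middle body, on its axis, 95 mm above the bench; does not turn; axes as the press. Five round spokes, 72 degrees apart, 12 mm thick, ends 70 mm from the axis, stand out in the plane across the axis at this point: at angle q one leans q from straight up towards press +y. Push a spoke that stands upright over to the side, then the next (one leaning over 30 degrees towards the finger jams).
- jaw_near_face (a point): Middle of the near jaw's clamping face, at the height of the bed's top; at press x = -90 mm + 3.18 mm per rad. The upright flat face looks to press +x and is 530 mm long along y; the wooden beam is 36 mm thick, its top 47.5 mm above the bench (121 mm within 28 mm of the middle, where the threaded end is fixed).
- jaw_far_face (a point): Middle of the far jaw's clamping face plane, at press x = +90 mm - 3.18 mm per rad, looking to press -x; same size and heights as the near jaw. Its face is four sprung wooden shoes, each 100 mm wide, centred at press y = +-110 and +-216 mm, that give way up to 4 mm (9 N/mm) so that every pair is pressed alike. Jaws move only with the turnbuckle.
- jaw_near: The near jaw beam with its threaded end (origin below its clamping face at bench height, axes as the press).
- jaw_far: The far jaw beam with its threaded end, likewise.
- tongue_a_centre (a point): Beech block half, 70 mm long (own x) from flat back to shoulder, 44 mm wide (own y), 45 mm high, same outline over its whole height, 0.1 kg. Point in the middle of that block, 22.5 mm above its underside; own x points to the mating end. Mating end: one straight tongue in the middle, 20 mm wide at the root, 12 mm at the tip, standing 12 mm out of the shoulder.
- tongue_b_centre (a point): Beech block half, 70 mm long (own x) from flat back to shoulder, 44 mm wide (own y), 45 mm high, same outline over its whole height, 0.1 kg. Point in the middle of that block, 22.5 mm above its underside; own x points to the mating end. Mating end: one square groove in the middle, 22 mm wide, 13.5 mm deep. Mate of tongue_a; closed up, their two points are 70 mm apart. May be absent.
- vee_a_centre (a point): Beech block half, 70 mm long (own x) from flat back to shoulder, 44 mm wide (own y), 45 mm high, same outline over its whole height, 0.1 kg. Point in the middle of that block, 22.5 mm above its underside; own x points to the mating end. Mating end: a V-shaped ridge 32 mm wide at the root, standing 12 mm out of the shoulder, nearly pointed.
- vee_b_centre (a point): Beech block half, 70 mm long (own x) from flat back to shoulder, 44 mm wide (own y), 45 mm high, same outline over its whole height, 0.1 kg. Point in the middle of that block, 22.5 mm above its underside; own x points to the mating end. Mating end: a V-shaped notch 34 mm wide at the mouth, 13.5 mm deep. Mate of vee_a; closed up, their two points are 70 mm apart. May be absent.
- step_a_centre (a point): Beech block half, 70 mm long (own x) from flat back to shoulder, 44 mm wide (own y), 45 mm high, same outline over its whole height, 0.1 kg. Point in the middle of that block, 22.5 mm above its underside; own x points to the mating end. Mating end: a step; its own +y side stands 6 mm out beyond the shoulder plane, its own -y side lies 6 mm behind it.
- step_b_centre (a point): Beech block half, 70 mm long (own x) from flat back to shoulder, 44 mm wide (own y), 45 mm high, same outline over its whole height, 0.1 kg. Point in the middle of that block, 22.5 mm above its underside; own x points to the mating end. Mating end: a step, the same shape as step_a. Mate of step_a; closed up, their two points are 70 mm apart. May be absent.
- tongue_a: The same block as point tongue_a_centre; origin at the middle of its underside.
- tongue_b: The same block as point tongue_b_centre; origin at the middle of its underside.
- vee_a: The same block as point vee_a_centre; origin at the middle of its underside.
- vee_b: The same block as point vee_b_centre; origin at the middle of its underside.
- step_a: The same block as point step_a_centre; origin at the middle of its underside.
- step_b: The same block as point step_b_centre; origin at the middle of its underside.
- mallet: Bystander: wooden joiner's mallet lying on the bench, 320 mm long, head 130 x 75 x 60 mm. Origin on its underside near the handle's middle. Leave alone.
- glue_bottle: Bystander: white plastic glue bottle standing upright, 60 mm across, 170 mm high. Origin under its centre. Leave alone.
- g_clamp: Bystander: steel G-clamp lying flat, about 160 x 100 x 20 mm. Origin at its underside, in the middle of the frame. Leave alone.
Things that resemble listed ones, but are neither listed nor needed, are in the scene too. Leave any blue or red look-alike of the step_a alone.

How it is judged:
At the end, for the whole second after the job is handed in: Every pair whose two halves are both there lies flat on the press bed, joint closed (shoulders within 3 mm of touching, sides flush within 3 mm, in line within 0.06 rad), gripped by the jaws with at least 3 N, and everything is at rest (x of tongue_b_centre in the frame of tongue_a_centre between 0.0665 and 0.073 m and y of tongue_b_centre in the frame of tongue_a_centre between -0.003 and 0.003 m and z of tongue_b_centre in the frame of tongue_a_centre between -0.003 and 0.003 m and angle between the x axis of tongue_a_centre and the x axis of tongue_b_centre, either way round below 0.06 rad and z of tongue_b_centre in the frame of press between 0.037 and 0.048 m and contact force between any of jaw_near, jaw_far and tongue_b above 3 N and linear speed of each of tongue_b, vee_b, step_b below 0.01 m/s and x of vee_b_centre in the frame of vee_a_centre between 0.0665 and 0.073 m and y of vee_b_centre in the frame of vee_a_centre between -0.003 and 0.003 m and z of vee_b_centre in the frame of vee_a_centre between -0.003 and 0.003 m and angle between the x axis of vee_a_centre and the x axis of vee_b_centre, either way round below 0.06 rad and z of vee_b_centre in the frame of press between 0.037 and 0.048 m and contact force between any of jaw_near, jaw_far and vee_b above 3 N and x of step_b_centre in the frame of step_a_centre between 0.0665 and 0.073 m and y of step_b_centre in the frame of step_a_centre between -0.003 and 0.003 m and z of step_b_centre in the frame of step_a_centre between -0.003 and 0.003 m and angle between the x axis of step_a_centre and the x axis of step_b_centre, either way round below 0.06 rad and z of step_b_centre in the frame of press between 0.037 and 0.048 m and contact force between any of jaw_near, jaw_far and step_b above 3 N and velocity of joint turnbuckle between -0.05 and 0.05 rad/s).
It fails at once if the mallet is moved more than 30 mm (distance of mallet from where it was at the start of the episode above 0.03 m).
It fails at once if the glue bottle is moved more than 30 mm (distance of glue_bottle from where it was at the start of the episode above 0.03 m).
It fails at once if the g clamp is moved more than 30 mm (distance of g_clamp from where it was at the start of the episode above 0.03 m).
Of tongue_b, vee_b, step_b only 2 to 3 are there at a start; the rules pass over those that are not, and their reading is None.
At some moment in a run one of tongue_a, tongue_b, vee_a, vee_b, step_a, step_b may be knocked a few centimetres aside while the robot is not near it.
Once in a run the grip may slacken for a moment while it holds something.
It also fails if it takes over 210 s, if anything falls off the work surface, if the arm or the gripper's body presses on something with over 40 N, if the wrist force passes 120 N, or if a joint passes its speed limit or range.

### The arm

A 6-joint arm with a two-finger parallel gripper is mounted at the origin on the work surface. World frame = base frame: x ahead of the robot, y to its left, z up, the work surface at z = 0. Lengths are in m, angles in rad, forces in N, time in s.
With the tool pointing down it reaches from about 0.35 to 0.775 m from the base axis. Payload 5.5 kg.
Tool frame: the origin (TCP) lies midway between the tips of the shut fingers; the grasp point (between the pads) lies 19 mm behind it; z points along the fingers, y is the direction in which the jaws open and shut (so a half turn about z gives the same grasp; the last joint's range is limited). The gripper opens to 85 mm and grips with 20 to 120 N. Pads are 22 mm wide; open, the fingers measure 114 mm over their backs; the gripper's body (76 mm by 85 mm) begins 54 mm behind the grasp point. The pads swing forward as they close: fully open they stand 13 mm farther back than shut.
Start: joints at [1.198, 0.313, 0.046, 1.304, 0, 1.431], TCP at [0.133, 0.56, 0.231] pointing down, gripper open.
Joint ranges: [-2.76, 2.76], [-0.86, 1.69], [-1.03, 1.26], [-2.2, 2.34], [-1.47, 1.5], [-3.14, 3.14]. Speed limits (rad/s): [2.57, 2.57, 3.14, 3.14, 3.14, 3.14].

### API

Orientations are given as a unit quaternion [w, x, y, z].
In Python, from workcell import env gives the robot as it stands.
- The arm moves only by the shell command python3 -m pendant 'ROWS' [FORCE]. ROWS is JSON, a list of rows, each a list of 3 entries, a list of its own where there are three numbers: the shift along the tool's x, y, z each as a share of 20 mm, from -1 to 1, then the turn about the tool's z as a share of 6 degrees, from -1 to 1, then the closure, from -1 (fully open) to 1 (shut). In form: [[[tx, ty, tz], turn, claw], ...]. A call has 1 to 12 rows; each row shifts and turns the commanded pose from where the row before left it, along the tool's axes as they then stand; what a row does not reach is not made up. A row lasts 1/8 s, in which the tool goes at most 62.5 mm and 10.7 degrees, less where a joint would pass 70% of its speed; a pose out of reach is approached as far as the arm can. A call with a number of a shift or a turn outside -1 to 1 is refused whole. A call with a gripper value outside its range is refused whole. The fingers move at their own pace and stop on an object; FORCE is the grip in N (left out, the last holds). Time passes only in rows, so rows that do not move let the fingers close. It gives the time, the measured TCP pose, the force and the opening at its end, in the units of the state.
- env.get_state(): the state, without advancing time (a new reading comes with each control period).
- env.read_camera(name): name is "scene" or "top"; returns a dict with "color" (480x640x3 uint8, blue, green, red), "mtx" (3x3 intrinsics, pixels), "view" (4x4, takes a point from world to camera coordinates). Camera axes: x right, y down, z forward; pixel columns grow to the right and rows downward; lengths in m; the calibration is good to about 2 mm. A picture is of the moment at which its call begins. There is no depth.
- env.hand_in(): hands the job in, once; it reports no verdict.
Trained networks look in the newest picture that a camera, given by its name, has taken for a name from the list of things; names that differ only in an ending like _2 or _b are one class to them, and where a whole thing is asked for, a point or a joint stands for the part that bears it (a point fixed in the world has none). Each returns a list of dicts, best first, with "p" (0 to 1); they miss things now and then, are a little off and sometimes report something else, mostly with a low value. They report only what shows in the picture. A call takes as long as a camera call. They do not tell look-alikes from the thing itself.
- env.boxes_of(camera, thing): "location" ([column, row] in pixels, amid what is visible of it).
- env.cut_out(camera, thing): "region" (480x640 bool, what is visible of it) and "location" ([column, row] in pixels, amid what is visible of it).
The state is a dict: "clock": time; "joint_pos": joint angles; "qvel": joint speeds; "tau": joint torques, N m; "tcp_pos": TCP position; "orientation": TCP orientation; "wrist_force": force on the tool from outside, world axes, zero at the start; "ft_torque": the same for the moment, N m; "finger_gap": finger opening in m.
Only numpy, scipy, OpenCV 4.12 (cv2) and the standard library are available. Lean on these libraries where they do the work, as an engineer would, in place of code of your own. Each camera call takes 0.05 s, during which the arm holds its last target.

## Working session

There is one attempt and no reset: what is moved stays moved. The work goes in short steps, Python scripts to look and compute and a shell command to move; the robot and the scene stay as the last step left them, time stands still between calls to the robot, and variables do not carry over. Pictures are saved under pics/ and viewed, and the job is handed in when it is done.

```bash
ls -la; mkdir -p pics
python3 - <<'E'
from workcell import env
import cv2
s=env.get_state(); print(s)
for c in ("scene","top"):
    r=env.read_camera(c); cv2.imwrite(f"pics/{c}0.png",r["color"]); print(c,r["mtx"],r["view"])
E
```

```text
total 12
drwxr-xr-x  3 agent agent 4096 Dec  7 09:37 .
drwxr-xr-x 23 root  root  4096 Dec  7 09:37 ..
drwxr-xr-x  2 agent agent 4096 Dec  7 09:37 pics
{'clock': 0.0, 'joint_pos': array([ 1.19844214e+00,  3.13996577e-01,  4.49838792e-02,  1.30359567e+00,
       -2.96264755e-06,  1.43123903e+00]), 'qvel': array([ 0.00028834,  0.00033521, -0.0002041 , -0.00012789,  0.00106106,
       -0.00028862]), 'tau': array([-2.97248862e-04, -4.80629718e+01,  2.98533797e+01,  1.93732849e-02,
       -2.28031176e-04, -9.92490271e-06]), 'tcp_pos': array([0.13245256, 0.55901583, 0.23041305]), 'orientation': array([-2.27944104e-04,  1.16135734e-01,  9.93232939e-01, -8.76878391e-04]), 'wrist_force': array([-0.1986631 ,  0.32583709, -0.18962266]), 'ft_torque': array([0.0032131 , 0.00077549, 0.00402191]), 'finger_gap': 0.08548266937040444}
scene [[455.3727792    0.         315.4731556 ]
 [  0.         455.3727792  242.50122987]
 [  0.           0.           1.        ]] [[ 0.33406659  0.94251908 -0.00756951 -0.21364289]
 [ 0.71244801 -0.25776185 -0.65266887 -0.32201121]
 [-0.61710399  0.21264198 -0.75760547  1.45965309]
 [ 0.          0.          0.          1.        ]]
top [[435.88066629   0.         310.49962651]
 [  0.         435.88066629 235.80863071]
 [  0.           0.           1.        ]] [[ 0.01195281 -0.99970235 -0.02126839  0.04289835]
 [-0.99869738 -0.01088022 -0.04985143  0.52508236]
 [ 0.04960519  0.02183655 -0.99853016  1.10283914]
 [ 0.          0.          0.          1.        ]]
```

View pics/scene0.png

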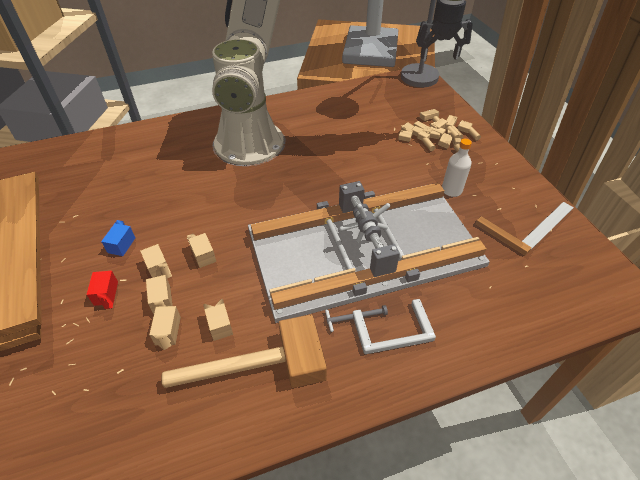

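View pics/top0.png

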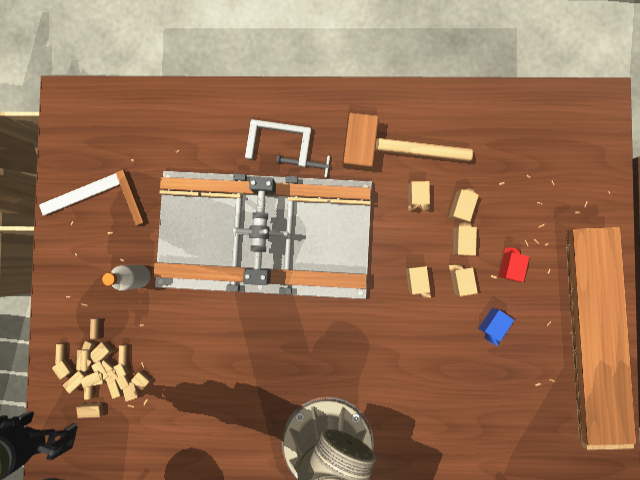

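Run:
```python
import cv2
a=cv2.imread("pics/top0.png"); b=cv2.imread("pics/scene0.png")
cv2.imwrite("pics/tz.png",cv2.resize(a[170:310,395:535],None,fx=4.2,fy=4.2,interpolation=cv2.INTER_CUBIC))
cv2.imwrite("pics/sz.png",cv2.resize(b[210:355,80:245],None,fx=4,fy=4,interpolation=cv2.INTER_CUBIC))
cv2.imwrite("pics/pz.png",cv2.resize(a[165:305,145:385],None,fx=3.3,fy=3.3,interpolation=cv2.INTER_CUBIC))
```

```text
(no output)
```

View pics/tz.png

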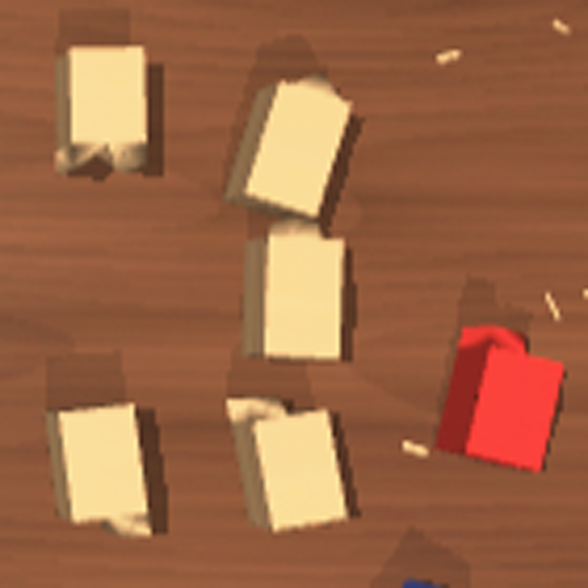

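View pics/sz.png

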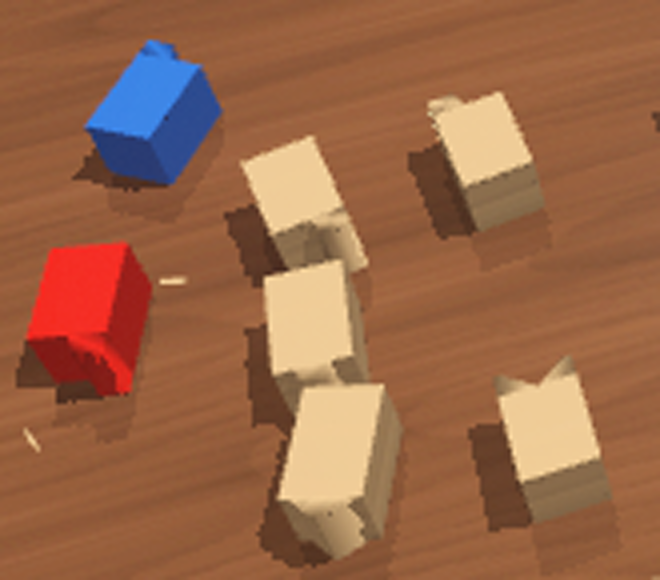

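View pics/pz.png

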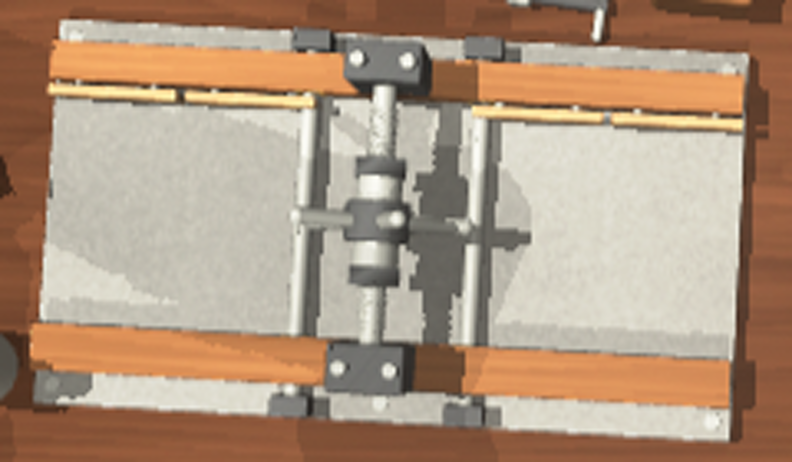

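Run:
```python
from workcell import env
import cv2
for c in ("scene","top"):
    env.read_camera(c)
    for t in ("tongue_a","vee_a","vee_b","step_a","turnbuckle","press","jaw_near","jaw_far","glue_bottle"):
        try: print(c,t,[(d["p"].__round__(2),[round(float(v),1) for v in d["location"]],int(d["region"].sum())) for d in env.cut_out(c,t)][:8])
        except Exception as e: print(t,e)
a=cv2.imread("pics/top0.png"); b=cv2.imread("pics/scene0.png")
z=cv2.resize(a[180:265,440:500],None,fx=7,fy=7,interpolation=cv2.INTER_CUBIC)
y=cv2.resize(b[270:355,135:190],None,fx=7,fy=7,interpolation=cv2.INTER_CUBIC)
cv2.imwrite("pics/z2.png",cv2.hconcat([z,y]))
```

```text
scene tongue_a [(0.92, [159.9, 293.4], 694), (0.35, [356.6, 247.5], 21056)]
scene vee_a [(0.74, [218.2, 321.1], 767), (0.69, [202.9, 250.3], 581), (0.66, [164.4, 328.1], 986)]
scene vee_b [(0.74, [218.2, 321.1], 767), (0.69, [202.9, 250.3], 581), (0.66, [164.4, 328.1], 986)]
scene step_a [(0.93, [103.8, 289.9], 908), (0.91, [116.3, 240.4], 794), (0.73, [201.8, 250.8], 615), (0.67, [155.3, 258.8], 575)]
scene turnbuckle [(0.92, [366.8, 221.7], 799), (0.4, [345.9, 207.8], 3274)]
scene press [(0.89, [358.1, 248.6], 21006), (0.44, [166.5, 327.5], 1020)]
scene jaw_near [(0.74, [343.4, 209.3], 3443)]
scene jaw_far [(0.79, [375.1, 265.5], 4769)]
scene glue_bottle [(0.56, [454.6, 173.0], 1029)]
top tongue_a [(0.64, [464.0, 238.9], 691), (0.4, [462.8, 204.7], 724), (0.2, [255.1, 275.8], 3449)]
top vee_a [(0.81, [419.9, 193.3], 588), (0.58, [465.0, 206.2], 650)]
top vee_b [(0.81, [419.9, 193.3], 588), (0.58, [465.0, 206.2], 650)]
top step_a [(0.68, [461.1, 277.4], 706), (0.68, [416.1, 280.3], 649), (0.68, [492.1, 323.9], 752), (0.59, [514.0, 264.8], 774)]
top turnbuckle [(0.63, [262.4, 226.8], 827)]
top press [(0.96, [263.2, 231.5], 24769), (0.24, [290.2, 134.1], 1258)]
top jaw_near [(0.66, [252.8, 275.4], 3389), (0.61, [262.7, 236.0], 24749), (0.53, [298.9, 145.8], 1367)]
top jaw_far [(0.83, [266.1, 189.0], 3518)]
top glue_bottle [(0.59, [128.7, 276.4], 986)]
```

View pics/z2.png

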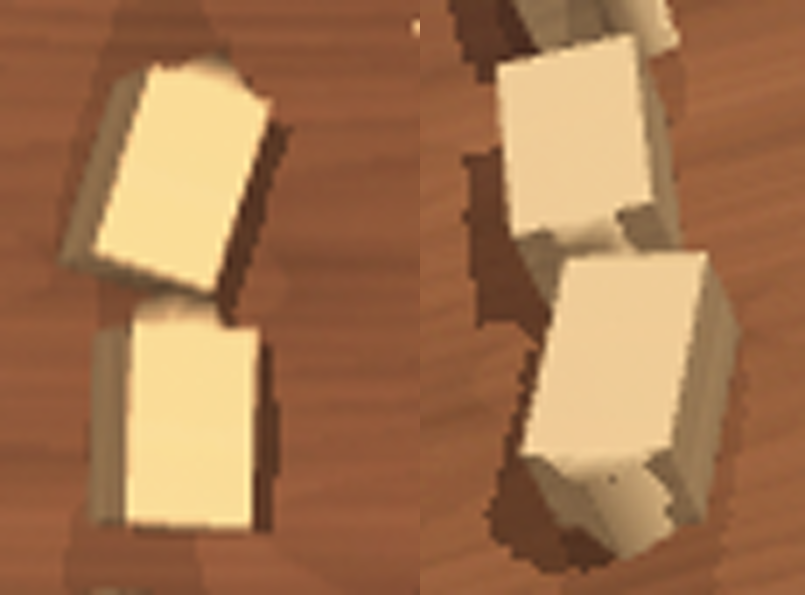

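```bash
cat > h.py <<'E'
import numpy as np, cv2
from scipy.optimize import minimize
from workcell import env
OUT={ # outline in own xy (origin=block centre)
'vee_a':[(-35,-22),(35,-22),(35,-16),(46.5,-1),(46.5,1),(35,16),(35,22),(-35,22)],
'vee_b':[(-35,-22),(35,-22),(35,-17),(21.5,0),(35,17),(35,22),(-35,22)],
'step':[(-35,-22),(29,-22),(29,0),(41,0),(41,22),(-35,22)],
'tongue_a':[(-35,-22),(35,-22),(35,-10),(47,-6),(47,6),(35,10),(35,22),(-35,22)]}
def proj(cam,P):
    P=np.asarray(P,float); K,V=cam["mtx"],cam["view"]
    c=P@V[:3,:3].T+V[:3,3]; p=c@K.T; return p[:,:2]/p[:,2:]
def prism(pts,z0,z1): # pts mm -> m list
    a=np.array(pts,float)/1000
    return np.vstack([np.c_[a,np.full(len(a),z0)],np.c_[a,np.full(len(a),z1)]])
def pose(P,x,y,yaw):
    c,s=np.cos(yaw),np.sin(yaw); R=np.array([[c,-s,0],[s,c,0],[0,0,1]])
    return P@R.T+[x,y,0]
def poly(img,q): cv2.fillPoly(img,[np.round(q*16).astype(np.int32)],1,shift=4)
def render_prism(cam,pts,z0,z1,x,y,yaw,img,S=4):
    P=pose(prism(pts,z0,z1),x,y,yaw); q=(proj(cam,P)+.5)*S-.5; n=len(pts)
    poly(img,q[:n]); poly(img,q[n:])
    for i in range(n):
        j=(i+1)%n; poly(img,q[[i,j,n+j,n+i]])
def fit(cams,masks,parts,x0,fz=False,S=3):
    """parts: list of (pts,z0,z1)"""
    M={k:cv2.resize(m.astype(np.uint8),None,fx=S,fy=S,interpolation=cv2.INTER_NEAREST) for k,m in masks.items()}
    def cost(p):
        t=0
        for k,m in M.items():
            im=np.zeros_like(m)
            dz=p[3]/1000 if fz else 0
            for pts,z0,z1 in parts: render_prism(cams[k],pts,z0+dz*0,z1+dz,p[0]/1000,p[1]/1000,p[2]/100,im,S)
            i=np.logical_and(im,m).sum(); u=np.logical_or(im,m).sum(); t+=1-i/u
        return t/len(M)
    s=np.array([x0[0]*1000,x0[1]*1000,x0[2]*100]+([0] if fz else []))
    for st in (12,4):
        sim=np.vstack([s]+[s+st*np.eye(len(s))[i] for i in range(len(s))])
        r=minimize(cost,s,method="Nelder-Mead",options=dict(initial_simplex=sim,xatol=.05,fatol=1e-5,maxiter=200)); s=r.x
    return np.round(s/np.array([1000,1000,100]+([1] if fz else [])),4),round(r.fun,3)
def unproj(cam,uv,z):
    K,V=cam["mtx"],cam["view"]; d=V[:3,:3].T@np.linalg.solve(K,[uv[0],uv[1],1]); o=-V[:3,:3].T@V[:3,3]
    return o+d*(z-o[2])/d[2]
def mask_near(cam,names,uv,tol=15):
    best=None
    for n in names:
        for d in env.cut_out(cam,n):
            e=np.hypot(*(np.array(d["location"])-uv))
            if e<tol and (best is None or e<best[0]): best=(e,d["region"])
    return None if best is None else best[1]
def yawtool():
    s=env.get_state(); w,x,y,z=s["orientation"]
    xa=np.array([1-2*(y*y+z*z),2*(x*y+w*z)]); return s,np.arctan2(xa[1],xa[0])
def go(x=None,y=None,z=None,dirdeg=None,pos=None):
    """rows needed. dirdeg: wanted world angle (deg, mod 180) of tool x axis"""
    s,a=yawtool(); p=s["tcp_pos"] if pos is None else np.array(pos)
    t=np.array([v if v is not None else p[i] for i,v in enumerate((x,y,z))]); d=(t-p)*1000
    turn=0; b=a
    if dirdeg is not None:
        turn=(np.radians(dirdeg)-a+np.pi/2)%np.pi-np.pi/2; b=a+turn
    ux=np.array([np.cos(b),np.sin(b)]); uy=np.array([ux[1],-ux[0]])
    print(f"tcp {np.round(p*1000,1)} toolx {np.degrees(a):.2f}deg | turn FIRST {-np.degrees(turn)/6:.3f}u then shift units(20mm) x {d[:2]@ux/20:.3f} y {d[:2]@uy/20:.3f} z {-d[2]/20:.3f}; gap {s['finger_gap']*1000:.1f} t {s['clock']:.2f} F {np.round(s['wrist_force'],1)}")
E
cat > m.py <<'E'
from h import *
cams={};M={}
guess={'vee_a':('vee_a',(465,206),0),'vee_b':('vee_b',(420,193),np.pi),'step1':('step',(461,277),0.2),'step2':('step',(416,280),np.pi),'tongue_a':('tongue_a',(464,239),0)}
for c in ("scene","top"):
    cams[c]=env.read_camera(c)
    M[c]={}
    for k,(o,uv,yw) in guess.items():
        if c=="top": u=uv
        else: u=proj(cams["scene"],[np.append(unproj(TOP,uv,.03)[:2],.03)])[0]
        M[c][k]=None
        guess
    if c=="scene": TOP=None
    break
E
python3 - <<'E'
from h import *
cams={}
names=["vee_a","step_a","tongue_a"]
guess={'vee_a':('vee_a',(465,206),0),'vee_b':('vee_b',(420,193),np.pi),'step1':('step',(461,277),0.2),'step2':('step',(416,280),np.pi),'tongue_a':('tongue_a',(464,239),0)}
det={}
for c in ("top","scene"):
    cams[c]=env.read_camera(c)
    det[c]=[d for n in names+["press","jaw_near","jaw_far"] for d in env.cut_out(c,n)]
def best(c,uv,lo=200,hi=1500):
    L=[(np.hypot(*(np.array(d["location"])-uv)),d["region"]) for d in det[c] if lo<d["region"].sum()<hi]
    e,r=min(L,key=lambda t:t[0]); return r if e<14 else None
for k,(o,uv,yw) in guess.items():
    g=unproj(cams["top"],uv,.03)
    m={"top":best("top",uv)}
    ms=best("scene",proj(cams["scene"],[g])[0])
    if ms is not None: m["scene"]=ms
    P=[(OUT[o],0,.045)]
    print(k,"top",*fit(cams,{"top":m["top"]},P,(g[0],g[1],yw)),"both",*fit(cams,m,P,(g[0],g[1],yw),fz=True), list(m))
c=unproj(cams["top"],(262,235),.02)
q=np.pi
rect=lambda x0,x1,y0,y1:[(x0,y0),(x1,y0),(x1,y1),(x0,y1)]
parts=[(rect(-150,150,-270,270),0,.02),(rect(-126,-90,-265,265),.02,.0475),(rect(90,126,-265,265),.02,.0475)]
m={k:min([d["region"] for d in det[k] if d["region"].sum()>15000 and 1],key=lambda r:abs(r.sum()-22000)) for k in cams}
print("press",*fit(cams,{"top":m["top"]},parts,(c[0],c[1],-.05),S=2),*fit(cams,m,parts,(c[0],c[1],-.05),S=2))
E
```

```text
vee_a top [ 0.6057 -0.3356 -0.3108] 0.054 both [ 0.6047 -0.3364 -0.2856 -2.8797] 0.063 ['top', 'scene']
vee_b top [ 0.6287 -0.2245  3.1595] 0.113 both [ 0.6291 -0.2249  3.1628 -3.3463] 0.078 ['top', 'scene']
step1 top [ 0.4199 -0.3344  0.2338] 0.102 both [ 0.4163 -0.3366  0.1987 -4.4919] 0.097 ['top', 'scene']
step2 top [ 0.4157 -0.2211  3.2902] 0.069 both [ 0.4151 -0.2222  3.275  -3.1777] 0.067 ['top', 'scene']
tongue_a top [ 0.5166 -0.3388  0.0042] 0.069 both [ 0.5148 -0.3397  0.0124 -4.8001] 0.14 ['top', 'scene']
press [ 0.5292  0.1697 -0.0434] 0.014 [ 0.5295  0.1698 -0.0448] 0.027
```

Run:
```python
from h import *
go(.50,.10,.23,-17)
go(.605,-.336,.23,-17)
```

```text
tcp [132.7 559.5 231.3] toolx 166.66deg | turn FIRST 0.610u then shift units(20mm) x -24.280 y -16.603 z 0.066; gap 85.7 t 1.80 F [ 0.4 -0.8 -0.3]
tcp [132.7 559.5 231.3] toolx 166.66deg | turn FIRST 0.610u then shift units(20mm) x -35.674 y -35.915 z 0.066; gap 85.7 t 1.80 F [ 0.4 -0.8 -0.3]
```

```bash
python3 -m pendant '[[[-1,-0.7,0],0.61,-1],[[-1,-0.7,0],0,-1],[[-1,-0.7,0],0,-1],[[-1,-0.7,0],0,-1],[[-1,-0.7,0],0,-1],[[-1,-0.7,0],0,-1],[[-1,-0.7,0],0,-1],[[-1,-0.7,0],0,-1],[[-1,-0.7,0],0,-1],[[-1,-0.7,0],0,-1],[[-1,-0.7,0],0,-1],[[-1,-0.7,0],0,-1]]' 40
python3 -m pendant '[[[-1,-0.8,0],0,-1],[[-1,-0.8,0],0,-1],[[-1,-0.8,0],0,-1],[[-1,-0.8,0],0,-1],[[-1,-0.8,0],0,-1],[[-1,-0.8,0],0,-1],[[-1,-1,0],0,-1],[[-1,-1,0],0,-1],[[-1,-1,0],0,-1],[[-1,-1,0],0,-1],[[-1,-1,0],0,-1],[[-1,-1,0],0,-1]]'
python3 -c "
from h import *
go(.605,-.336,.12,-17)"
```

```text
clock: 3.3
tcp_pos: [0.3147, 0.3291, 0.2314]
orientation: [0.0, 0.148, 0.989, 0.0]
wrist_force: [1.2, -0.1, 0.4]
finger_gap: 0.0855
clock: 4.8
tcp_pos: [0.481, 0.0521, 0.2314]
orientation: [0.0, 0.148, 0.989, 0.0]
wrist_force: [0.7, 0.4, 0.9]
finger_gap: 0.0856
tcp [481.   52.1 231.4] toolx 163.00deg | turn FIRST -0.000u then shift units(20mm) x -11.600 y -16.745 z 5.571; gap 85.6 t 4.80 F [0.7 0.4 0.9]
```

```bash
python3 -m pendant '[[[-0.9,-1,0],0,-1],[[-1,-1,0],0,-1],[[-1,-1,0],0,-1],[[-1,-1,0],0,-1],[[-1,-1,0],0,-1],[[-1,-1,0],0,-1],[[-1,-1,0],0,-1],[[-1,-1,0],0,-1],[[-1,-1,0],0,-1],[[-1,-1,0],0,-1],[[-1,-1,0],0,-1],[[-0.7,-1,0],0,-1]]'
python3 -m pendant '[[[0,-1,0.5],0,-1],[[0,-1,1],0,-1],[[0,-1,1],0,-1],[[0,-1,1],0,-1],[[0,-0.745,1],0,-1],[[0,0,0.5],0,-1],[[0,0,0],0,-1]]'
python3 - <<'E'
from h import *
for c in ("top","scene"):
    r=env.read_camera(c); cv2.imwrite(f"pics/a_{c}.png",r["color"])
    print(proj(r,[env.get_state()["tcp_pos"]]))
a=cv2.imread("pics/a_top.png")[150:310,380:540];b=cv2.imread("pics/a_scene.png")[210:370,80:240]
cv2.imwrite("pics/a.png",cv2.resize(cv2.hconcat([a,b]),None,fx=2.5,fy=2.5))
go(.605,-.336,.012,-17)
E
```

```text
clock: 6.3
tcp_pos: [0.6329, -0.2453, 0.2309]
orientation: [-0.0, 0.148, 0.989, 0.0]
wrist_force: [0.4, -0.4, -0.1]
finger_gap: 0.0855
clock: 7.18
tcp_pos: [0.6037, -0.3342, 0.1303]
orientation: [-0.001, 0.148, 0.989, 0.001]
wrist_force: [-0.0, -0.0, 0.2]
finger_gap: 0.0854
[[477.77128704 200.09614583]]
[[152.3607415  296.77028477]]
tcp [ 605.  -334.5  132. ] toolx 163.05deg | turn FIRST 0.008u then shift units(20mm) x -0.024 y -0.071 z 5.999; gap 85.1 t 7.28 F [ 0.2 -0.  -0.1]
```

View pics/a.png

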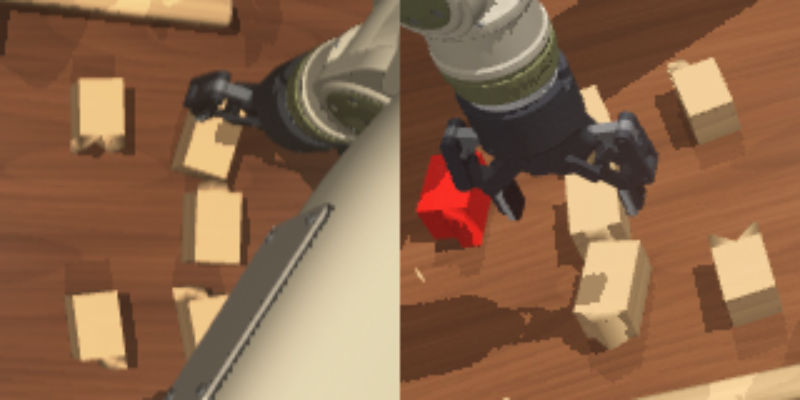

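```bash
python3 -m pendant '[[[0,0,1],0,-1],[[0,0,1],0,-1],[[0,0,1],0,-1],[[0,0,1],0,-1],[[0,0,1],0,-1],[[0,0,0.9],0,-1],[[0,0,0],0,-1],[[0,0,0],0,1],[[0,0,0],0,1],[[0,0,0],0,1],[[0,0,0],0,1],[[0,0,0],0,1]]' 50
python3 -m pendant '[[[0,0,0],0,1],[[0,0,0],0,1],[[0,0,0],0,1],[[0,0,0],0,1]]' 50
```

```text
clock: 8.78
tcp_pos: [0.6054, -0.3357, 0.0146]
orientation: [0.001, 0.148, 0.989, -0.0]
wrist_force: [-0.1, -0.1, 5.8]
finger_gap: 0.0433
clock: 9.28
tcp_pos: [0.6054, -0.3357, 0.0146]
orientation: [0.001, 0.148, 0.989, -0.0]
wrist_force: [0.7, -0.4, 6.3]
finger_gap: 0.0433
```

```bash
cat >> h.py <<'E'
def bed(px,py,z,pos=None,th=-.0445,c=(.5295,.1698)):
    w=np.array(c)+[px*np.cos(th)-py*np.sin(th),px*np.sin(th)+py*np.cos(th)]; print("world",np.round(w,4)); go(w[0],w[1],z,np.degrees(th),pos)
E
python3 -m pendant '[[[0,0,-0.5],0,1],[[0,0,-1],0,1],[[0,0,-1],0,1],[[0,0,-1],0,1],[[0,0,-1],0,1],[[0,0,-1],0,1],[[0,0,-0.5],0,1]]'
python3 -c "
from h import *
bed(-.042,-.218,.12)"
```

```text
clock: 10.15
tcp_pos: [0.6048, -0.3353, 0.1346]
orientation: [0.0, 0.148, 0.989, -0.0]
wrist_force: [-0.4, -0.3, -1.1]
finger_gap: 0.0432
world [ 0.4778 -0.0461]
tcp [ 604.8 -335.3  134.6] toolx 163.00deg | turn FIRST -2.408u then shift units(20mm) x 6.985 y 14.162 z 0.728; gap 43.2 t 10.15 F [-0.4 -0.3 -1.1]
```

```bash
python3 -m pendant '[[[0,0,0],-1,1],[[0,0,0],-1,1],[[0,0,0],-0.4,1],[[0.5,1,0],0,1],[[0.5,1,0],0,1],[[0.5,1,0],0,1],[[0.5,1,0],0,1],[[0.5,1,0],0,1],[[0.5,1,0],0,1],[[0.5,1,0],0,1],[[0.5,1,0],0,1],[[0.5,1,0],0,1]]'
python3 -m pendant '[[[0.5,1,0],0,1],[[0.5,1,0],0,1],[[0.5,1,0],0,1],[[0.5,1,0],0,1],[[0.5,0.16,0],0,1],[[0,0,0],0,1],[[0,0,0],0,1]]'
python3 - <<'E'
from h import *
bed(-.042,-.218,.038)
for c in ("top","scene"):
    r=env.read_camera(c); cv2.imwrite(f"pics/b_{c}.png",r["color"])
a=cv2.imread("pics/b_top.png")[130:330,140:390];b=cv2.imread("pics/b_scene.png")[150:350,230:510]
cv2.imwrite("pics/b.png",cv2.hconcat([cv2.resize(a,(400,320)),cv2.resize(b,(400,320))]))
bed(-.042,-.218,.038)
E
```

```text
clock: 11.65
tcp_pos: [0.5221, -0.1504, 0.1329]
orientation: [-0.0, 0.023, 1.0, 0.0]
wrist_force: [0.4, -0.2, -0.2]
finger_gap: 0.0433
clock: 12.52
tcp_pos: [0.4772, -0.0664, 0.1335]
orientation: [0.0, 0.023, 1.0, -0.0]
wrist_force: [0.5, -0.2, -0.4]
finger_gap: 0.043
world [ 0.4778 -0.0461]
tcp [477.2 -66.4 133.5] toolx 177.37deg | turn FIRST -0.014u then shift units(20mm) x 0.011 y 1.013 z 4.773; gap 43.0 t 12.53 F [ 0.5 -0.2 -0.4]
world [ 0.4778 -0.0461]
tcp [477.2 -66.5 133.3] toolx 177.35deg | turn FIRST -0.016u then shift units(20mm) x 0.012 y 1.018 z 4.767; gap 43.1 t 12.62 F [-0.1 -0.6 -0.3]
```

View pics/b.png

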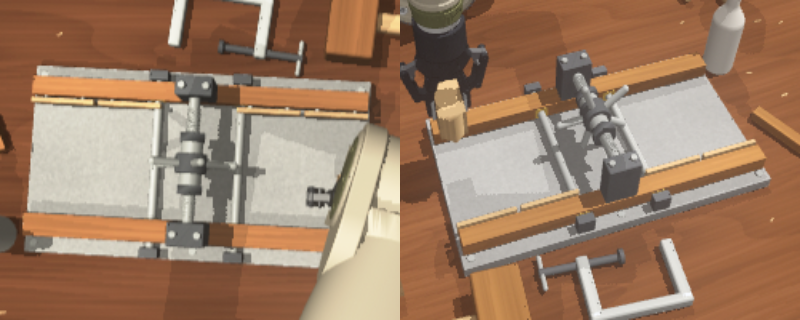

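```bash
python3 -m pendant '[[[0,1,0],0,1],[[0.01,0.02,1],-0.015,1],[[0,0,1],0,1],[[0,0,1],0,1],[[0,0,1],0,1],[[0,0,0.4],0,1],[[0,0,0.4],0,1],[[0,0,0],0,1]]'
python3 -c "
from h import *
bed(-.042,-.218,.0352)"
```

```text
clock: 13.62
tcp_pos: [0.4774, -0.0455, 0.0371]
orientation: [-0.0, 0.022, 1.0, 0.0]
wrist_force: [-1.0, 0.5, -1.1]
finger_gap: 0.043
world [ 0.4778 -0.0461]
tcp [477.4 -45.5  37.1] toolx 177.48deg | turn FIRST 0.005u then shift units(20mm) x -0.025 y -0.029 z 0.095; gap 43.0 t 13.62 F [-1.   0.5 -1.1]
```

```bash
python3 -m pendant '[[[0,0,0.1],0,1],[[0,0,0.05],0,1],[[0,0,0],0,1]]'
```

```text
clock: 14.0
tcp_pos: [0.4777, -0.0455, 0.0346]
orientation: [0.0, 0.022, 1.0, -0.0]
wrist_force: [-0.6, 0.5, -0.6]
finger_gap: 0.0433
```

```bash
python3 -m pendant '[[[0,0,0.05],0,1],[[0,0,0],0,1],[[0,0,0],0,-0.41],[[0,0,0],0,-0.41],[[0,0,0],0,-0.41],[[0,0,-0.5],0,-0.41],[[0,0,-1],0,-0.41],[[0,0,-1],0,-0.41],[[0,0,-1],0,-0.41],[[0,0,-1],0,-0.41]]'
python3 -c "
from h import *
go(.629,-.225,.12,np.degrees(3.161))"
```

```text
clock: 15.25
tcp_pos: [0.4775, -0.0455, 0.1246]
orientation: [0.0, 0.022, 1.0, -0.0]
wrist_force: [-0.6, 0.1, 0.4]
finger_gap: 0.0601
tcp [477.5 -45.5 124.6] toolx 177.49deg | turn FIRST -0.603u then shift units(20mm) x -7.401 y -9.122 z 0.229; gap 60.1 t 15.25 F [-0.6  0.1  0.4]
```

```bash
python3 -m pendant '[[[0,0,0],-0.6,-1],[[-0.8,-1,0],0,-1],[[-0.8,-1,0],0,-1],[[-0.8,-1,0],0,-1],[[-0.8,-1,0],0,-1],[[-0.8,-1,0],0,-1],[[-0.8,-1,0],0,-1],[[-0.8,-1,0],0,-1],[[-0.8,-1,0],0,-1],[[-1,-1,0],0,-1],[[0,-0.12,0],0,-1],[[0,0,0],0,-1]]'
python3 - <<'E'
from h import *
for c in ("top","scene"):
    r=env.read_camera(c); cv2.imwrite(f"pics/c_{c}.png",r["color"])
a=cv2.imread("pics/c_top.png")[140:340,280:530];b=cv2.imread("pics/c_scene.png")[190:390,80:330]
cv2.imwrite("pics/c.png",cv2.hconcat([cv2.resize(a,(400,320)),cv2.resize(b,(400,320))]))
go(.629,-.225,.018,np.degrees(3.161))
E
```

```text
clock: 16.75
tcp_pos: [0.6282, -0.2246, 0.1232]
orientation: [-0.0, -0.009, 1.0, 0.0]
wrist_force: [-0.0, -0.3, 0.1]
finger_gap: 0.0851
tcp [ 628.1 -224.2  123.4] toolx -178.88deg | turn FIRST 0.001u then shift units(20mm) x -0.045 y -0.043 z 5.271; gap 85.4 t 16.85 F [-0.1  0.1 -0. ]
```

View pics/c.png

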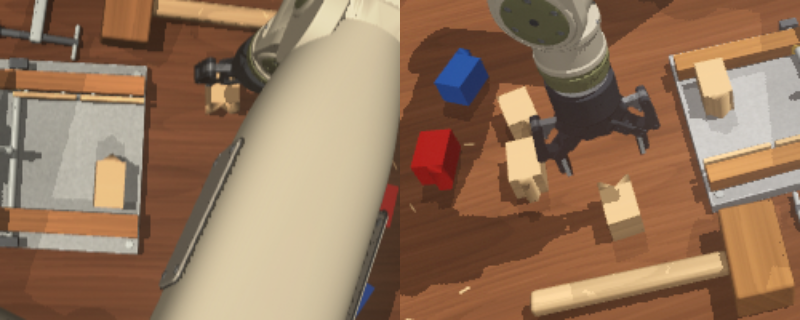

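```bash
python3 -m pendant '[[[-0.04,-0.04,1],0,-1],[[0,0,1],0,-1],[[0,0,1],0,-1],[[0,0,1],0,-1],[[0,0,1],0,-1],[[0,0,0.27],0,-1],[[0,0,0],0,1],[[0,0,0],0,1],[[0,0,0],0,1],[[0,0,0],0,1],[[0,0,0],0,1],[[0,0,0],0,1]]' 50
python3 -m pendant '[[[0,0,-0.5],0,1],[[0,0,-1],0,1],[[0,0,-1],0,1],[[0,0,-1],0,1],[[0,0,-1],0,1],[[0,0,-0.7],0,1],[[0,0,0],0,1]]'
python3 -c "
from h import *
bed(.042,-.218,.045)"
```

```text
clock: 18.35
tcp_pos: [0.6306, -0.2262, 0.0193]
orientation: [0.001, -0.01, 1.0, -0.0]
wrist_force: [0.6, 1.3, 5.5]
finger_gap: 0.0432
clock: 19.23
tcp_pos: [0.6304, -0.2262, 0.1232]
orientation: [0.001, -0.01, 1.0, -0.0]
wrist_force: [-0.3, 0.1, -1.6]
finger_gap: 0.0428
world [ 0.5618 -0.0499]
tcp [ 630.4 -226.2  123.2] toolx -178.91deg | turn FIRST 0.607u then shift units(20mm) x 3.819 y 8.654 z 3.911; gap 42.8 t 19.23 F [-0.3  0.1 -1.6]
```

```bash
python3 -m pendant '[[[0,0,0],0.6,1],[[0.4,1,0],0,1],[[0.4,1,0],0,1],[[0.4,1,0],0,1],[[0.4,1,0],0,1],[[0.4,1,0],0,1],[[0.4,1,0],0,1],[[0.4,1,0],0,1],[[0.6,1,0],0,1],[[0.4,0.65,0],0,1],[[0,0,0],0,1],[[0,0,0],0,1]]'
python3 -c "
from h import *
bed(.042,-.218,.0415)"
```

```text
clock: 20.72
tcp_pos: [0.5617, -0.05, 0.1221]
orientation: [0.0, 0.022, 1.0, -0.0]
wrist_force: [0.4, -0.7, -0.1]
finger_gap: 0.0428
world [ 0.5618 -0.0499]
tcp [561.7 -50.  122.1] toolx 177.48deg | turn FIRST 0.005u then shift units(20mm) x -0.001 y 0.007 z 4.028; gap 42.8 t 20.73 F [ 0.4 -0.7 -0.1]
```

```bash
python3 -m pendant '[[[0,0,1],0,1],[[0,0,1],0,1],[[0,0,1],0,1],[[0,0,0.6],0,1],[[0,0,0.4],0,1],[[0,0,0.1],0,1],[[0,0,0],0,1]]'
```

```text
clock: 21.6
tcp_pos: [0.5617, -0.0497, 0.0403]
orientation: [0.0, 0.022, 1.0, -0.0]
wrist_force: [-0.2, -0.2, -1.2]
finger_gap: 0.0429
```

```bash
python3 -m pendant '[[[0,0,0.06],0,1],[[0,0,0],0,1],[[0,0,0],0,-0.41],[[0,0,0],0,-0.41],[[0,0,0],0,-0.41],[[0,0,-0.5],0,-0.41],[[0,0,-1],0,-0.41],[[0,0,-1],0,-0.41],[[0,0,-1],0,-0.41],[[0,0,-1],0,-0.41]]'
python3 -c "
from h import *
go(.4165,-.336,.125,np.degrees(.21))"
```

```text
clock: 22.85
tcp_pos: [0.5614, -0.0497, 0.1301]
orientation: [0.0, 0.022, 1.0, -0.0]
wrist_force: [-0.0, 0.3, 0.0]
finger_gap: 0.0605
tcp [561.4 -49.7 130.1] toolx 177.49deg | turn FIRST -2.424u then shift units(20mm) x 10.072 y -12.492 z 0.256; gap 60.5 t 22.85 F [-0.   0.3  0. ]
```

```bash
cat > st.py <<'E'
from h import *
cams={};det={}
for c in ("top","scene"):
    cams[c]=env.read_camera(c); det[c]=env.cut_out(c,"step_a")
    cv2.imwrite(f"pics/d_{c}.png",cams[c]["color"])
    print(c,[(round(d["p"],2),np.round(d["location"]),d["region"].sum()) for d in det[c]])
for k,g,yw in (("step1",(.418,-.335),.22),("step2",(.4155,-.2215),3.28)):
    m={}
    for c in cams:
        uv=proj(cams[c],[(*g,.03)])[0]
        for d in det[c]:
            if np.hypot(*(d["location"]-uv))<12: m[c]=d["region"]
    for mm in ([m] if len(m)<2 else [m,{"top":m["top"]},{"scene":m["scene"]}]):
        if mm: print(k,list(mm),*fit(cams,mm,[(OUT['step'],0,.045)],(*g,yw)))
E
python3 st.py
python3 - <<'E'
import cv2
a=cv2.imread("pics/d_top.png")[160:320,360:560];b=cv2.imread("pics/d_scene.png")[200:360,80:280]
cv2.imwrite("pics/d.png",cv2.hconcat([cv2.resize(a,None,fx=2,fy=2),cv2.resize(b,None,fx=2,fy=2)]))
E
```

```text
top [(0.75, array([415., 281.]), np.int64(667)), (0.7, array([512., 267.]), np.int64(751)), (0.59, array([492., 323.]), np.int64(750)), (0.58, array([466., 237.]), np.int64(704)), (0.55, array([462., 278.]), np.int64(700))]
scene [(0.96, array([154., 259.]), np.int64(543)), (0.88, array([202., 248.]), np.int64(589)), (0.87, array([103., 293.]), np.int64(908)), (0.83, array([118., 238.]), np.int64(819)), (0.54, array([370., 249.]), np.int64(19132))]
step1 ['top', 'scene'] [ 0.4182 -0.3354  0.1738] 0.113
step1 ['top'] [ 0.4185 -0.3347  0.1962] 0.04
step1 ['scene'] [ 0.4167 -0.3362  0.2036] 0.177
step2 ['top', 'scene'] [ 0.4153 -0.2215  3.2821] 0.089
step2 ['top'] [ 0.4153 -0.2206  3.2808] 0.069
step2 ['scene'] [ 0.4165 -0.2229  3.2643] 0.087
```

View pics/d.png

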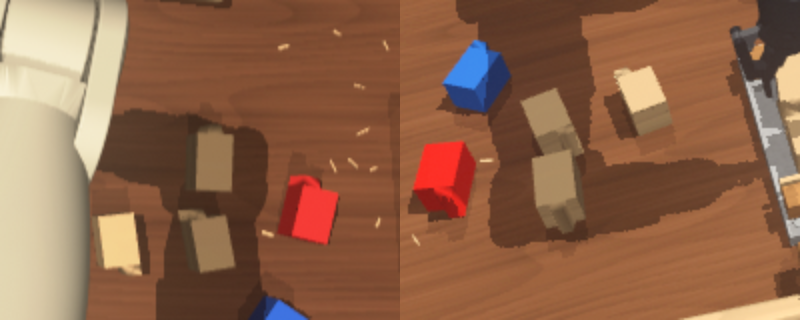

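```bash
python3 -c "
from h import *
go(.418,-.335,.018,11.2)"
```

```text
tcp [561.6 -49.7 129.1] toolx 177.49deg | turn FIRST -2.285u then shift units(20mm) x 9.815 y -12.599 z 5.554; gap 60.3 t 23.05 F [-1.  -0.6  0.6]
```

```bash
python3 -m pendant '[[[0,0,0],-1,-0.41],[[0,0,0],-1,-0.41],[[0,0,0],-0.285,-0.41],[[0.8,-1,0],0,-1],[[0.8,-1,0],0,-1],[[0.8,-1,0],0,-1],[[0.8,-1,0],0,-1],[[0.8,-1,0],0,-1],[[0.8,-1,0],0,-1],[[0.8,-1,0],0,-1],[[0.8,-1,0],0,-1],[[0.8,-1,0],0,-1]]'
python3 -m pendant '[[[0.9,-1,0],0,-1],[[0.9,-1,0],0,-1],[[0.8,-1,0],0,-1],[[0,-0.6,0],0,-1],[[0,0,0],0,-1],[[0,0,0],0,-1]]'
python3 -c "
from h import *
go(.418,-.335,.018,11.2)"
```

```text
clock: 24.55
tcp_pos: [0.4543, -0.2546, 0.1281]
orientation: [-0.0, -0.097, 0.995, 0.0]
wrist_force: [-0.2, 0.2, -0.2]
finger_gap: 0.0856
clock: 25.3
tcp_pos: [0.4183, -0.3341, 0.1284]
orientation: [-0.0, -0.098, 0.995, 0.0]
wrist_force: [0.5, 0.2, 0.5]
finger_gap: 0.0852
tcp [ 418.3 -334.1  128.4] toolx -168.76deg | turn FIRST 0.006u then shift units(20mm) x 0.023 y -0.043 z 5.518; gap 85.2 t 25.30 F [0.5 0.2 0.5]
```

```bash
python3 -m pendant '[[[0.02,-0.04,1],0,-1],[[0,0,1],0,-1],[[0,0,1],0,-1],[[0,0,1],0,-1],[[0,0,1],0,-1],[[0,0,0.5],0,-1],[[0,0,0],0,1],[[0,0,0],0,1],[[0,0,0],0,1],[[0,0,0],0,1],[[0,0,0],0,1],[[0,0,0],0,1]]' 50
python3 -m pendant '[[[0,0,-0.5],0,1],[[0,0,-1],0,1],[[0,0,-1],0,1],[[0,0,-1],0,1],[[0,0,-1],0,1],[[0,0,-0.9],0,1],[[0,0,0],0,1]]'
python3 -c "
from h import *
bed(-.042,-.122,.04)"
```

```text
clock: 26.8
tcp_pos: [0.4185, -0.3365, 0.0197]
orientation: [0.001, -0.098, 0.995, -0.001]
wrist_force: [-0.3, 1.2, 5.6]
finger_gap: 0.0436
clock: 27.68
tcp_pos: [0.4184, -0.3365, 0.1282]
orientation: [0.001, -0.098, 0.995, -0.001]
wrist_force: [0.6, -0.6, -0.2]
finger_gap: 0.0433
world [0.4821 0.0498]
tcp [ 418.4 -336.5  128.2] toolx -168.80deg | turn FIRST 2.291u then shift units(20mm) x -2.325 y 19.435 z 4.410; gap 43.3 t 27.68 F [ 0.6 -0.6 -0.2]
```

```bash
python3 -m pendant '[[[0,0,0],1,1],[[0,0,0],1,1],[[0,0,0],0.29,1],[[-0.1,1,0],0,1],[[-0.1,1,0],0,1],[[-0.1,1,0],0,1],[[-0.1,1,0],0,1],[[-0.1,1,0],0,1],[[-0.1,1,0],0,1],[[-0.1,1,0],0,1],[[-0.1,1,0],0,1],[[-0.1,1,0],0,1]]'
python3 -m pendant '[[[-0.1,1,0],0,1],[[-0.1,1,0],0,1],[[-0.1,1,0],0,1],[[-0.1,1,0],0,1],[[-0.1,1,0],0,1],[[-0.1,1,0],0,1],[[-0.2,1,0],0,1],[[-0.2,1,0],0,1],[[-0.3,1,0],0,1],[[-0.1,1,0],0,1],[[0,0,0],0,1],[[0,0,0],0,1]]'
python3 -c "
from h import *
bed(-.042,-.122,.041)"
```

```text
clock: 29.18
tcp_pos: [0.4439, -0.1554, 0.1267]
orientation: [0.0, 0.022, 1.0, 0.0]
wrist_force: [0.7, 0.1, -1.3]
finger_gap: 0.043
clock: 30.68
tcp_pos: [0.4803, 0.042, 0.1267]
orientation: [-0.0, 0.022, 1.0, -0.0]
wrist_force: [-0.4, 0.3, -1.1]
finger_gap: 0.0434
world [0.4821 0.0498]
tcp [480.3  42.  126.7] toolx 177.49deg | turn FIRST 0.007u then shift units(20mm) x -0.072 y 0.395 z 4.283; gap 43.4 t 30.68 F [-0.4  0.3 -1.1]
```

```bash
python3 -m pendant '[[[-0.07,0.39,0],0,1],[[0,0,1],0,1],[[0,0,1],0,1],[[0,0,1],0,1],[[0,0,0.7],0,1],[[0,0,0.4],0,1],[[0,0,0.2],0,1],[[0,0,0],0,1],[[0,0,0],0,1]]'
python3 -c "
from h import *
bed(-.042,-.122,.041)"
```

```text
clock: 31.8
tcp_pos: [0.4828, 0.0496, 0.0412]
orientation: [0.001, 0.022, 1.0, 0.0]
wrist_force: [0.6, -1.2, -0.4]
finger_gap: 0.0432
world [0.4821 0.0498]
tcp [482.8  49.6  41.2] toolx 177.46deg | turn FIRST 0.002u then shift units(20mm) x 0.036 y 0.010 z 0.012; gap 43.2 t 31.80 F [ 0.6 -1.2 -0.4]
```

```bash
python3 -m pendant '[[[0,0,0.1],0,1],[[0,0,0],0,1],[[0,0,0],0,-0.41],[[0,0,0],0,-0.41],[[0,0,0],0,-0.41],[[0,0,-0.5],0,-0.41],[[0,0,-1],0,-0.41],[[0,0,-1],0,-0.41],[[0,0,-1],0,-0.41],[[0,0,-1],0,-0.41]]'
python3 -c "
from h import *
go(.4155,-.2215,.018,np.degrees(3.28))"
```

```text
clock: 33.05
tcp_pos: [0.4824, 0.0496, 0.13]
orientation: [0.0, 0.022, 1.0, 0.0]
wrist_force: [-0.1, -0.2, -0.3]
finger_gap: 0.0603
tcp [482.4  49.6 130. ] toolx 177.46deg | turn FIRST -1.745u then shift units(20mm) x 5.182 y -12.963 z 5.601; gap 60.3 t 33.05 F [-0.1 -0.2 -0.3]
```

```bash
python3 -m pendant '[[[0,0,0],-1,-0.41],[[0,0,0],-0.745,-0.41],[[0.4,-1,0],0,-1],[[0.4,-1,0],0,-1],[[0.4,-1,0],0,-1],[[0.4,-1,0],0,-1],[[0.4,-1,0],0,-1],[[0.4,-1,0],0,-1],[[0.4,-1,0],0,-1],[[0.4,-1,0],0,-1],[[0.4,-1,0],0,-1],[[0.4,-1,0],0,-1]]'
python3 -m pendant '[[[0.4,-1,0],0,-1],[[0.4,-1,0],0,-1],[[0.38,-0.96,0],0,-1],[[0,0,0],0,-1],[[0,0,0],0,-1]]'
python3 st.py
python3 - <<'E'
from h import *
go(.4155,-.2215,.018,np.degrees(3.28))
a=cv2.imread("pics/d_top.png")[160:320,290:490];b=cv2.imread("pics/d_scene.png")[190:350,150:350]
cv2.imwrite("pics/e.png",cv2.hconcat([cv2.resize(a,None,fx=2,fy=2),cv2.resize(b,None,fx=2,fy=2)]))
E
```

```text
clock: 34.55
tcp_pos: [0.4306, -0.1603, 0.1294]
orientation: [0.0, -0.069, 0.998, -0.0]
wrist_force: [-0.4, 1.0, -0.6]
finger_gap: 0.0852
clock: 35.17
tcp_pos: [0.4154, -0.2211, 0.1289]
orientation: [0.0, -0.069, 0.998, 0.0]
wrist_force: [0.2, 0.2, 0.1]
finger_gap: 0.0852
top [(0.95, array([308., 249.]), np.int64(523)), (0.67, array([416., 272.]), np.int64(247)), (0.63, array([515., 251.]), np.int64(123))]
scene [(0.93, array([202., 250.]), np.int64(613)), (0.81, array([103., 289.]), np.int64(870)), (0.65, array([313., 233.]), np.int64(665)), (0.6, array([119., 238.]), np.int64(695)), (0.45, array([377., 270.]), np.int64(4739)), (0.19, array([368., 223.]), np.int64(855))]
step2 ['top', 'scene'] [ 0.4157 -0.2226  3.279 ] 0.338
step2 ['top'] [ 0.4217 -0.2205  3.289 ] 0.613
step2 ['scene'] [ 0.4157 -0.2227  3.2728] 0.055
tcp [ 415.5 -220.8  128.7] toolx -172.01deg | turn FIRST 0.010u then shift units(20mm) x 0.007 y -0.035 z 5.536; gap 85.3 t 35.38 F [-0.9 -0.1 -0.4]
```

View pics/e.png

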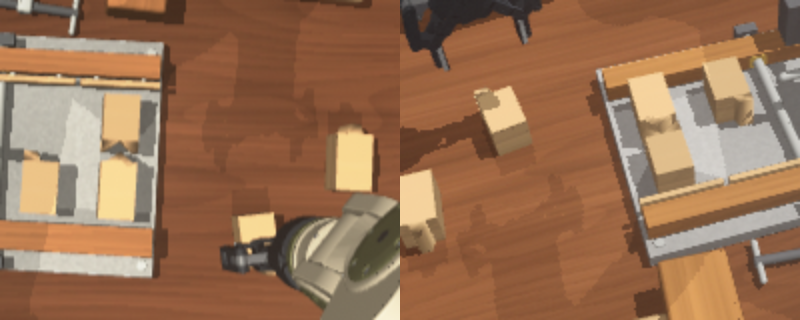

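```bash
python3 -m pendant '[[[0,-0.05,1],0,-1],[[0,0,1],0,-1],[[0,0,1],0,-1],[[0,0,1],0,-1],[[0,0,1],0,-1],[[0,0,0.5],0,-1],[[0,0,0],0,1],[[0,0,0],0,1],[[0,0,0],0,1],[[0,0,0],0,1],[[0,0,0],0,1],[[0,0,0],0,1]]' 50
python3 -m pendant '[[[0,0,-0.5],0,1],[[0,0,-1],0,1],[[0,0,-1],0,1],[[0,0,-1],0,1],[[0,0,-1],0,1],[[0,0,-0.9],0,1],[[0,0,0],0,1]]'
python3 -c "
from h import *
bed(.042,-.122,.04)"
```

```text
clock: 36.88
tcp_pos: [0.4164, -0.2231, 0.0196]
orientation: [0.001, -0.069, 0.998, -0.001]
wrist_force: [-0.4, -0.6, 5.0]
finger_gap: 0.043
clock: 37.75
tcp_pos: [0.4163, -0.223, 0.1281]
orientation: [0.001, -0.069, 0.998, -0.001]
wrist_force: [0.6, -0.2, -0.9]
finger_gap: 0.0432
world [0.566  0.0461]
tcp [ 416.3 -223.   128.1] toolx -172.07deg | turn FIRST 1.747u then shift units(20mm) x -6.880 y 13.773 z 4.405; gap 43.2 t 37.75 F [ 0.6 -0.2 -0.9]
```

```bash
python3 -m pendant '[[[0,0,0],1,1],[[0,0,0],0.75,1],[[-0.5,1,0],0,1],[[-0.5,1,0],0,1],[[-0.5,1,0],0,1],[[-0.5,1,0],0,1],[[-0.5,1,0],0,1],[[-0.5,1,0],0,1],[[-0.5,1,0],0,1],[[-0.5,1,0],0,1],[[-0.5,1,0],0,1],[[-0.5,1,0],0,1]]'
python3 -m pendant '[[[-0.5,1,0],0,1],[[-0.5,1,0],0,1],[[-0.5,1,0],0,1],[[-0.38,0.77,0],0,1],[[0,0,0],0,1],[[0,0,0],0,1]]'
python3 -c "
from h import *
bed(.042,-.122,.041)"
```

```text
clock: 39.25
tcp_pos: [0.524, -0.0263, 0.1256]
orientation: [-0.001, 0.022, 1.0, 0.0]
wrist_force: [0.4, 0.6, -1.0]
finger_gap: 0.0435
clock: 40.0
tcp_pos: [0.5648, 0.0462, 0.1263]
orientation: [-0.001, 0.022, 1.0, -0.0]
wrist_force: [-0.0, 0.1, -1.6]
finger_gap: 0.0431
world [0.566  0.0461]
tcp [564.8  46.2 126.3] toolx 177.42deg | turn FIRST -0.004u then shift units(20mm) x -0.060 y -0.003 z 4.265; gap 43.1 t 40.00 F [-0.   0.1 -1.6]
```

```bash
python3 -m pendant '[[[-0.06,0,1],0,1],[[0,0,1],0,1],[[0,0,1],0,1],[[0,0,0.7],0,1],[[0,0,0.4],0,1],[[0,0,0.2],0,1],[[0,0,0],0,1]]'
python3 -c "
from h import *
bed(.042,-.122,.039)"
```

```text
clock: 40.88
tcp_pos: [0.5667, 0.0464, 0.0409]
orientation: [0.0, 0.022, 1.0, 0.0]
wrist_force: [-1.2, -0.2, -0.4]
finger_gap: 0.0431
world [0.566  0.0461]
tcp [566.7  46.4  40.9] toolx 177.43deg | turn FIRST -0.004u then shift units(20mm) x 0.034 y -0.019 z 0.093; gap 43.1 t 40.88 F [-1.2 -0.2 -0.4]
```

Release, lift, and back off to look at everything.

```bash
python3 -m pendant '[[[0,0,0.08],0,1],[[0,0,0],0,1],[[0,0,0],0,-0.41],[[0,0,0],0,-0.41],[[0,0,0],0,-0.41],[[0,0,-0.5],0,-0.41],[[0,0,-1],0,-0.41],[[0,0,-1],0,-0.41],[[0,0,-1],0,-0.41],[[0,0,-1],0,-0.41],[[0,0,-1],0,-0.41],[[0,0,-1],0,-0.41]]'
python3 -m pendant '[[[0,-1,-1],0,1],[[0,-1,-1],0,1],[[0,-1,-1],0,1],[[0,-1,0],0,1],[[0,-1,0],0,1],[[0,-1,0],0,1],[[0,-1,0],0,1],[[0,-1,0],0,1],[[0,-1,0],0,1],[[0,-1,0],0,1],[[0,-1,0],0,1]]'
cat > look.py <<'E'
import sys; from h import *
n=sys.argv[1]
for c in ("top","scene"):
    r=env.read_camera(c); cv2.imwrite(f"pics/{n}_{c}.png",r["color"])
a=cv2.imread(f"pics/{n}_top.png")[165:305,205:385];b=cv2.imread(f"pics/{n}_scene.png")[180:320,240:420]
cv2.imwrite(f"pics/{n}.png",cv2.hconcat([cv2.resize(a,(400,311),interpolation=cv2.INTER_CUBIC),cv2.resize(b,(400,311),interpolation=cv2.INTER_CUBIC)]))
go()
E
python3 look.py f
```

```text
clock: 42.38
tcp_pos: [0.5667, 0.0465, 0.1706]
orientation: [0.0, 0.022, 1.0, 0.0]
wrist_force: [0.2, -0.6, -0.2]
finger_gap: 0.0602
clock: 43.75
tcp_pos: [0.5567, -0.1747, 0.2291]
orientation: [0.0, 0.022, 1.0, 0.0]
wrist_force: [1.0, 0.3, 0.2]
finger_gap: 0.0
tcp [ 556.7 -175.7  228.9] toolx 177.29deg | turn FIRST -0.000u then shift units(20mm) x 0.000 y 0.000 z -0.000; gap 0.1 t 43.85 F [-0.4 -0.3 -0.1]
```

View pics/f.png

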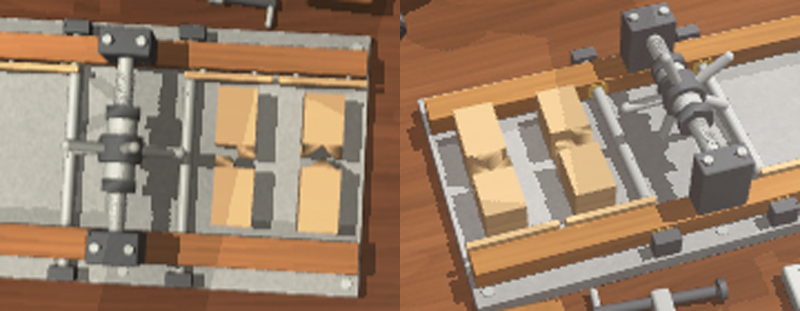

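Run:
```python
from h import *
T=env.read_camera("top");S=env.read_camera("scene")
c=np.array([.5295,.1698]);th=-.0445
def w(px,py,z): return [c[0]+px*np.cos(th)-py*np.sin(th),c[1]+px*np.sin(th)+py*np.cos(th),z]
for cam,n in ((T,"top"),(S,"scene")):
    im=cv2.resize(cam["color"],None,fx=5,fy=5,interpolation=cv2.INTER_CUBIC)
    for k in range(5):
        a=k*2*np.pi/5
        p=proj(cam,[w(0,.07*np.sin(a),.095+.07*np.cos(a)),w(0,0,.095)]); 
        p=(p+.5)*5; cv2.circle(im,tuple(int(v) for v in p[0]),4,(0,0,255),-1); cv2.circle(im,tuple(int(v) for v in p[1]),4,(255,0,0),-1)
    u,v=p[1]; crop=im[int(v)-220:int(v)+220,int(u)-200:int(u)+200]; cv2.imwrite(f"pics/g_{n}.png",crop)
cv2.imwrite("pics/g.png",cv2.hconcat([cv2.imread("pics/g_top.png"),cv2.imread("pics/g_scene.png")]))
```

```text
(no output)
```

View pics/g.png

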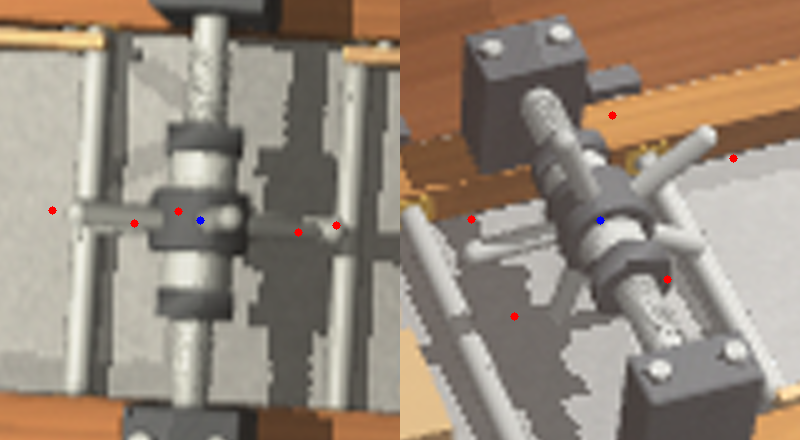

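```bash
cat > q.py <<'E'
import sys; from h import *
q=float(sys.argv[1]); n=sys.argv[2]
T=env.read_camera("top");S=env.read_camera("scene")
c=np.array([.5295,.1698]);th=-.0445
def w(px,py,z): return [c[0]+px*np.cos(th)-py*np.sin(th),c[1]+px*np.sin(th)+py*np.cos(th),z]
o=[]
for cam in (T,S):
    im=cv2.resize(cam["color"],None,fx=5,fy=5,interpolation=cv2.INTER_CUBIC)
    for k in range(5):
        a=q+k*2*np.pi/5
        p=(proj(cam,[w(0,.07*np.sin(a),.095+.07*np.cos(a)),w(0,0,.095)])+.5)*5
        cv2.circle(im,tuple(int(v) for v in p[0]),4,(0,0,255),-1)
    # jaw top inner edges for this q (full)
    for sgn in (-1,1):
        for yy in (-.25,-.17,.1):
            x=sgn*(.09-.00318*float(sys.argv[3])); pp=(proj(cam,[w(x,yy,.0475)])[0]+.5)*5
            cv2.circle(im,tuple(int(v) for v in pp),3,(255,0,255),-1)
    u,v=p[1]; o.append(im[int(v)-280:int(v)+300,int(u)-200:int(u)+200] if cam is S else im[int(v)-290:int(v)+290,int(u)-170:int(u)+230])
cv2.imwrite(f"pics/{n}.png",cv2.hconcat(o))
E
python3 q.py -.33 g2 0
```

```text
(no output)
```

View pics/g2.png

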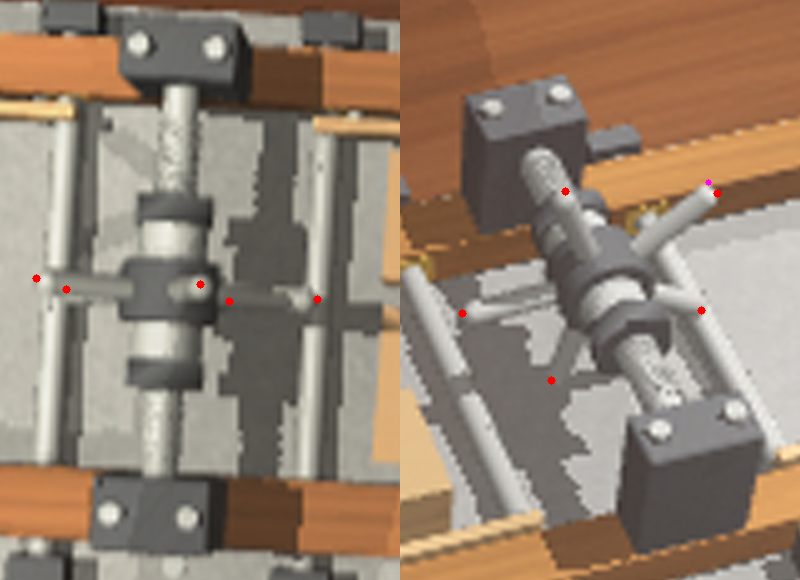

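```bash
python3 -c "
from h import *
bed(0,-.055,.18)"
```

```text
world [0.5271 0.1149]
tcp [ 556.7 -172.9  229.1] toolx 177.45deg | turn FIRST 0.000u then shift units(20mm) x 2.121 y 14.309 z 2.454; gap -0.3 t 44.05 F [-0.7 -0.1  0.4]
```

```bash
python3 -m pendant '[[[0.2,1,0],0,1],[[0.2,1,0],0,1],[[0.2,1,0],0,1],[[0.2,1,0],0,1],[[0.2,1,0],0,1],[[0.2,1,0],0,1],[[0.2,1,0],0,1],[[0.2,1,0],0,1],[[0.2,1,0],0,1],[[0.2,1,0],0,1],[[0.1,1,0],0,1],[[0,1,0],0,1]]'
python3 -m pendant '[[[0,1,1],0,1],[[0,1,1],0,1],[[0,0.35,0.5],0,1],[[0,0,0],0,1],[[0,0,0],0,1]]'
python3 -c "
from h import *
bed(0,-.055,.13)"
```

```text
clock: 45.55
tcp_pos: [0.5253, 0.0696, 0.2291]
orientation: [0.0, 0.022, 1.0, 0.0]
wrist_force: [0.4, 0.1, 0.1]
finger_gap: -0.0002
clock: 46.18
tcp_pos: [0.5281, 0.1149, 0.1798]
orientation: [0.0, 0.023, 1.0, -0.0]
wrist_force: [0.1, -0.2, 0.2]
finger_gap: 0.0002
world [0.5271 0.1149]
tcp [528.1 114.9 179.8] toolx 177.40deg | turn FIRST -0.008u then shift units(20mm) x 0.050 y -0.003 z 2.489; gap 0.2 t 46.17 F [ 0.1 -0.2  0.2]
```

```bash
python3 -m pendant '[[[0.05,0,1],0,1],[[0,0,1],0,1],[[0,0,0.5],0,1],[[0,0.6,0],0,1],[[0,0.6,0],0,1],[[0,0.6,0],0,1],[[0,0.6,0],0,1],[[0,0.6,0],0,1],[[0,0.6,0],0,1],[[0,0,0],0,1]]'
python3 q.py 0.85 g3 2.1
```

```text
clock: 47.42
tcp_pos: [0.5304, 0.1877, 0.1301]
orientation: [0.001, 0.022, 1.0, -0.0]
wrist_force: [-0.7, -3.0, 1.3]
finger_gap: 0.0001
```

View pics/g3.png

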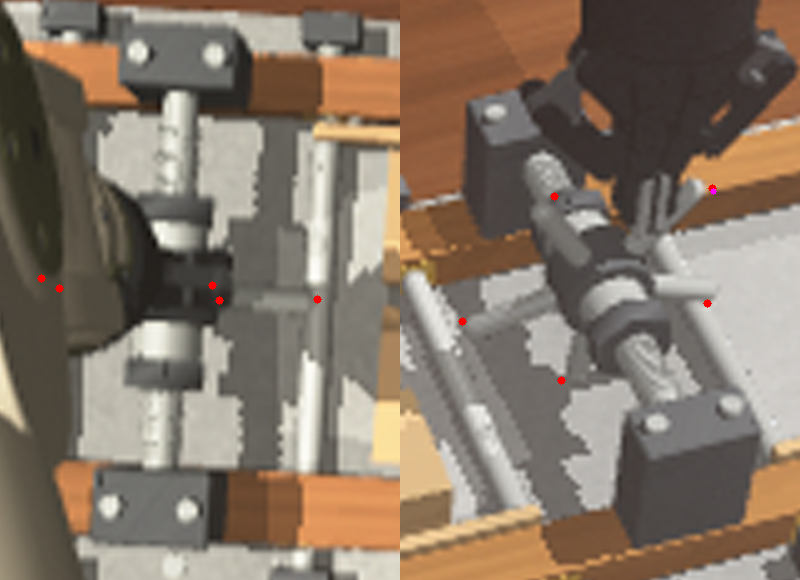

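```bash
python3 -m pendant '[[[0,-0.1,-1],0,1],[[0,0,-1],0,1],[[0,0,-0.5],0,1],[[0,-1,0],0,1],[[0,-1,0],0,1],[[0,-1,0],0,1],[[0,-0.6,0],0,1],[[0,0,0],0,1]]'
python3 q.py -0.40 g4 2.1
python3 -c "
from h import *
bed(0,-.055,.13)"
```

```text
clock: 48.52
tcp_pos: [0.5265, 0.1121, 0.1789]
orientation: [-0.0, 0.024, 1.0, 0.0]
wrist_force: [-0.6, -0.6, -0.0]
finger_gap: -0.0003
world [0.5271 0.1149]
tcp [526.6 113.2 179.1] toolx 177.40deg | turn FIRST -0.008u then shift units(20mm) x -0.020 y 0.084 z 2.453; gap 0.1 t 48.62 F [0.1 0.4 0.1]
```

View pics/g4.png

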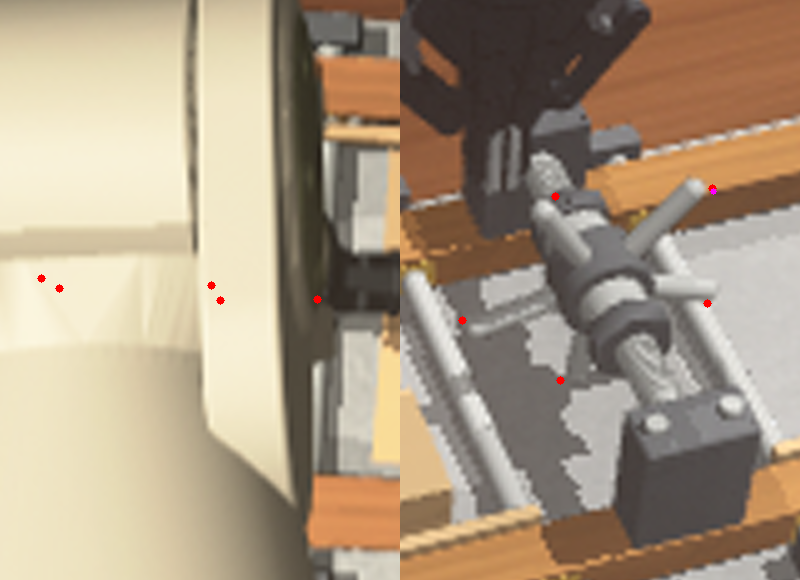

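```bash
python3 -m pendant '[[[0,-0.1,1],0,1],[[0,0,1],0,1],[[0,0,0.45],0,1],[[0,0.5,0],0,1],[[0,0.5,0],0,1],[[0,0.5,0],0,1],[[0,0.5,0],0,1],[[0,0.6,0],0,1],[[0,0.6,0],0,1],[[0,0.6,0],0,1],[[0,0.3,0],0,1],[[0,0,0],0,1]]'
python3 -c "
from h import *
bed(0,.024,.13)"
```

```text
clock: 50.12
tcp_pos: [0.5306, 0.1934, 0.1311]
orientation: [0.001, 0.022, 1.0, -0.001]
wrist_force: [-0.3, -4.5, 2.4]
finger_gap: 0.0005
world [0.5306 0.1938]
tcp [530.6 193.4 131.1] toolx 177.46deg | turn FIRST 0.002u then shift units(20mm) x 0.001 y 0.017 z 0.055; gap 0.5 t 50.12 F [-0.3 -4.5  2.4]
```

```bash
python3 -m pendant '[[[0,-0.1,-1],0,1],[[0,0,-1],0,1],[[0,0,-0.5],0,1],[[0,-1,0],0,1],[[0,-1,0],0,1],[[0,-1,0],0,1],[[0,-0.85,0],0,1],[[0,0,0],0,1]]'
python3 q.py -0.33 g5 3.4
python3 -c "
from h import *
bed(0,-.055,.13)"
```

```text
clock: 51.12
tcp_pos: [0.5265, 0.1127, 0.1799]
orientation: [-0.0, 0.024, 1.0, 0.0]
wrist_force: [-0.1, 0.4, 0.5]
finger_gap: 0.0
world [0.5271 0.1149]
tcp [526.7 114.  180.1] toolx 177.38deg | turn FIRST -0.012u then shift units(20mm) x -0.018 y 0.042 z 2.504; gap 0.5 t 51.23 F [-0.   0.7  1. ]
```

View pics/g5.png

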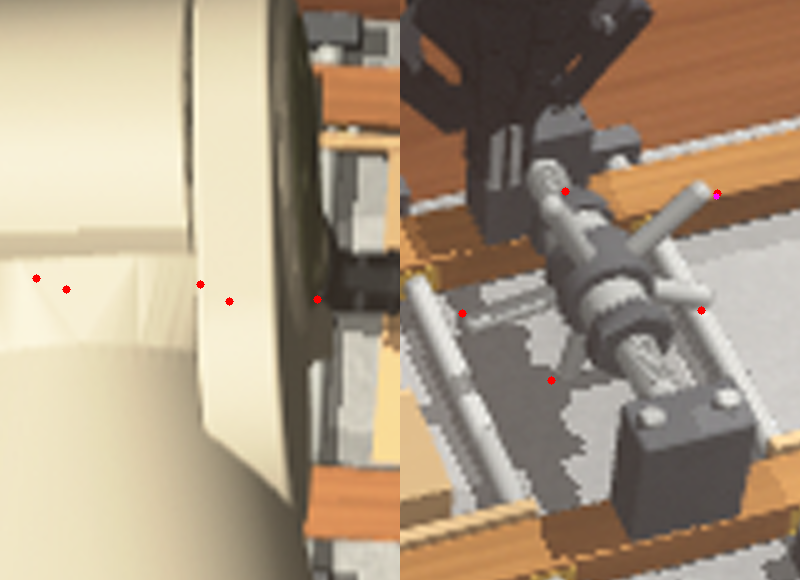

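```bash
python3 -m pendant '[[[0,0,1],0,1],[[0,0,1],0,1],[[0,0,0.5],0,1],[[0,0.5,0],0,1],[[0,0.5,0],0,1],[[0,0.5,0],0,1],[[0,0.5,0],0,1],[[0,0.6,0],0,1],[[0,0.6,0],0,1],[[0,0.6,0],0,1],[[0,0.3,0],0,1],[[0,0,0],0,1]]'
python3 -m pendant '[[[0,-0.1,-1],0,1],[[0,0,-1],0,1],[[0,0,-0.5],0,1],[[0,-1,0],0,1],[[0,-1,0],0,1],[[0,-1,0],0,1],[[0,-0.9,0],0,1],[[0,0,0],0,1]]'
python3 q.py -0.33 g6 4.7
python3 -c "
from h import *
bed(0,-.055,.13)"
```

```text
clock: 52.72
tcp_pos: [0.5308, 0.1965, 0.1312]
orientation: [0.001, 0.022, 1.0, -0.001]
wrist_force: [-0.4, -3.4, 2.1]
finger_gap: 0.0
clock: 53.72
tcp_pos: [0.5266, 0.1146, 0.1799]
orientation: [-0.0, 0.024, 1.0, 0.0]
wrist_force: [-0.2, 0.0, -0.6]
finger_gap: -0.0002
world [0.5271 0.1149]
tcp [526.7 116.  180.1] toolx 177.37deg | turn FIRST -0.013u then shift units(20mm) x -0.019 y -0.055 z 2.503; gap 0.4 t 53.83 F [-0.6  0.2 -0.8]
```

View pics/g6.png

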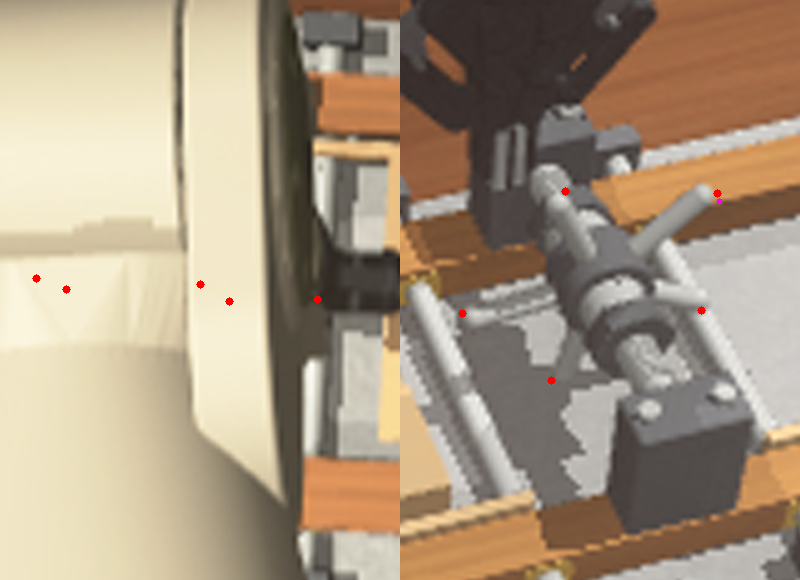

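Run:
```python
from h import *
r=env.read_camera("scene")["color"]
cv2.imwrite("pics/k.png",cv2.resize(r[200:310,240:370],None,fx=5,fy=5,interpolation=cv2.INTER_CUBIC))
```

```text
(no output)
```

View pics/k.png

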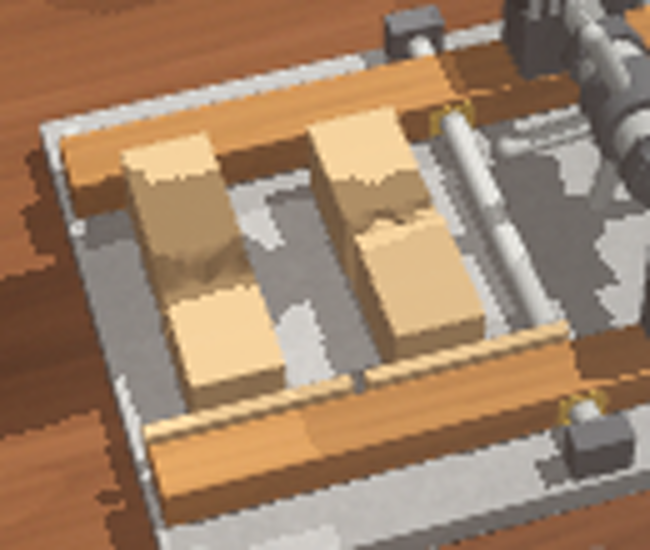

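```bash
python3 -m pendant '[[[0,0,1],0,1],[[0,0,1],0,1],[[0,0,0.5],0,1],[[0,0.5,0],0,1],[[0,0.5,0],0,1],[[0,0.5,0],0,1],[[0,0.5,0],0,1],[[0,0.5,0],0,1],[[0,0.5,0],0,1],[[0,0.5,0],0,1],[[0,0.5,0],0,1],[[0,0,0],0,1]]'
python3 -m pendant '[[[0,-0.1,-1],0,1],[[0,0,-1],0,1],[[0,0,-0.5],0,1],[[0,-1,0],0,1],[[0,-1,0],0,1],[[0,-1,0],0,1],[[0,-1,0],0,1],[[0,0,0],0,1]]'
python3 q.py -0.33 g7 5.95
python3 - <<'E'
from h import *
bed(0,-.055,.13)
r=env.read_camera("scene")["color"]
a=cv2.resize(r[200:310,240:370],None,fx=3,fy=5,interpolation=cv2.INTER_CUBIC)
cv2.imwrite("pics/k2.png",cv2.hconcat([cv2.resize(r[200:310,240:370],None,fx=3.4,fy=4.5,interpolation=cv2.INTER_CUBIC)[:495], cv2.resize(cv2.imread("pics/g7.png")[:,400:],(350,495))]))
E
```

```text
clock: 55.38
tcp_pos: [0.5308, 0.1967, 0.1312]
orientation: [0.001, 0.022, 1.0, -0.0]
wrist_force: [-0.6, -3.4, 2.6]
finger_gap: -0.0003
clock: 56.38
tcp_pos: [0.5265, 0.1123, 0.1799]
orientation: [-0.0, 0.024, 1.0, 0.0]
wrist_force: [-0.8, 0.5, -0.1]
finger_gap: -0.0
world [0.5271 0.1149]
tcp [526.6 113.8 180.1] toolx 177.36deg | turn FIRST -0.015u then shift units(20mm) x -0.020 y 0.056 z 2.503; gap 0.2 t 56.48 F [ 0.3 -0.5 -0.7]
```

View pics/k2.png

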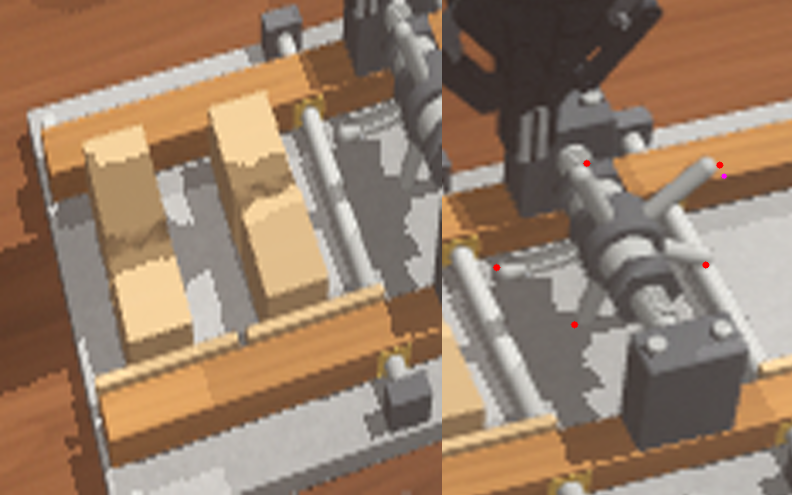

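```bash
python3 -m pendant '[[[0,1,-1],0,1],[[0,1,-1],0,1],[[0,1,-0.5],0,1],[[0,1,0],0,1],[[0,1,0],0,1],[[0,1,0],0,1],[[0,1,0],0,1],[[0,1,0],0,1],[[0,1,0],0,1],[[0,1,0],0,1],[[0,1,0],0,1],[[0,1,0],0,1]]'
python3 - <<'E'
from h import *
T=env.read_camera("top");S=env.read_camera("scene")
cv2.imwrite("pics/l.png",cv2.hconcat([cv2.resize(T["color"][170:300,285:385],(400,520),interpolation=cv2.INTER_CUBIC),cv2.resize(S["color"][190:310,240:340],(400,520),interpolation=cv2.INTER_CUBIC)]))
E
```

```text
clock: 58.02
tcp_pos: [0.5374, 0.3554, 0.2301]
orientation: [0.0, 0.022, 1.0, 0.0]
wrist_force: [-0.4, -0.5, -0.2]
finger_gap: -0.0002
```

View pics/l.png

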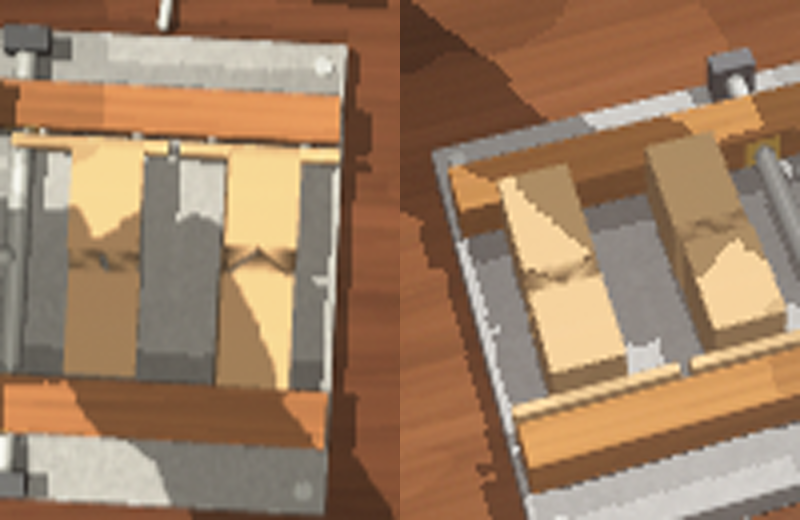

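```bash
python3 -m pendant '[[[0,-1,0],0,1],[[0,-1,0],0,1],[[0,-1,0],0,1],[[0,-1,0],0,1],[[0,-1,0],0,1],[[0,-1,0],0,1],[[0,-1,0],0,1],[[0,-1,0],0,1],[[0,-1,0],0,1],[[0,-1,0.5],0,1],[[0,-1,1],0,1],[[0,-1,1],0,1]]'
python3 -m pendant '[[[0,0,1],0,1],[[0,0,1],0,1],[[0,0,0.5],0,1],[[0,0.4,0],0,1],[[0,0.5,0],0,1],[[0,0.5,0],0,1],[[0,0.4,0],0,1],[[0,0.3,0],0,1],[[0,0.3,0],0,1],[[0,0.2,0],0,1],[[0,0,0],0,1]]'
python3 -c "
from h import *
bed(0,0,.13)"
python3 q.py 0.3 n1 6.5
```

```text
clock: 59.62
tcp_pos: [0.5266, 0.1131, 0.1797]
orientation: [0.0, 0.022, 1.0, 0.0]
wrist_force: [-0.9, -0.7, 0.1]
finger_gap: 0.0002
clock: 61.0
tcp_pos: [0.5301, 0.1649, 0.1316]
orientation: [0.002, 0.023, 1.0, -0.002]
wrist_force: [1.2, -7.9, 2.2]
finger_gap: 0.0001
world [0.5295 0.1698]
tcp [530.1 164.9 131.6] toolx 177.40deg | turn FIRST -0.008u then shift units(20mm) x 0.043 y 0.242 z 0.082; gap 0.1 t 61.00 F [ 1.2 -7.9  2.2]
```

View pics/n1.png

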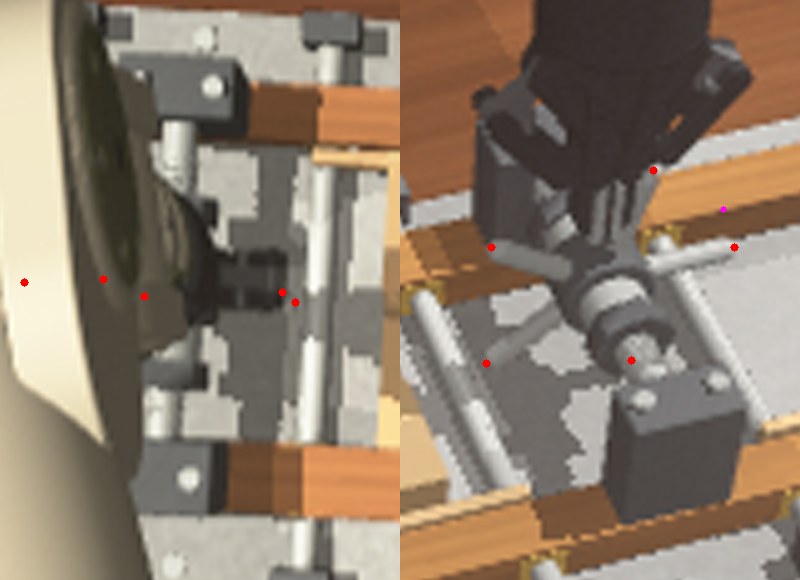

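```bash
python3 -m pendant '[[[0,0.1,0],0,1],[[0,0,0],0,1],[[0,-0.2,0],0,1],[[0,-0.3,-0.5],0,1],[[0,0,-1],0,1],[[0,0,-1],0,1],[[0,0,-1],0,1],[[0,0,-1],0,1],[[0,0,-1],0,1]]'
python3 -m pendant '[[[0,1,0],0,1],[[0,1,0],0,1],[[0,1,0],0,1],[[0,1,0],0,1],[[0,1,0],0,1],[[0,1,0],0,1],[[0,1,0],0,1],[[0,1,0],0,1],[[0,1,0],0,1],[[0,1,0],0,1],[[0,0,0],0,1],[[0,0,0],0,1]]'
cat > fin.py <<'E'
from h import *
T=env.read_camera("top");S=env.read_camera("scene")
cv2.imwrite("pics/fin_top.png",T["color"])
cv2.imwrite("pics/fin.png",cv2.hconcat([cv2.resize(T["color"][170:300,285:385],(400,520),interpolation=cv2.INTER_CUBIC),cv2.resize(S["color"][190:310,240:340],(400,520),interpolation=cv2.INTER_CUBIC)]))
E
python3 fin.py; python3 q.py 0.35 n2 6.63
```

```text
clock: 62.22
tcp_pos: [0.5286, 0.1587, 0.2419]
orientation: [0.001, 0.022, 1.0, 0.0]
wrist_force: [0.7, -0.5, 0.3]
finger_gap: 0.0001
clock: 63.72
tcp_pos: [0.5374, 0.358, 0.24]
orientation: [-0.0, 0.022, 1.0, -0.0]
wrist_force: [-0.2, -0.8, 1.0]
finger_gap: 0.0002
```

View pics/fin.png

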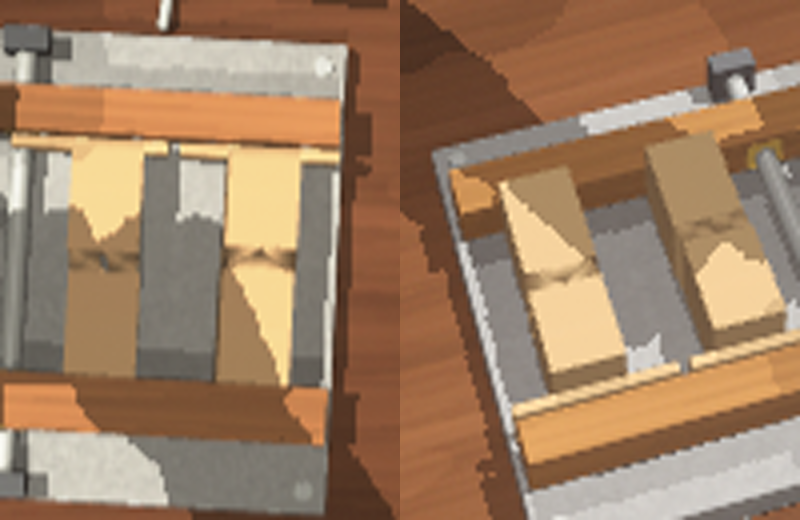

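View pics/n2.png

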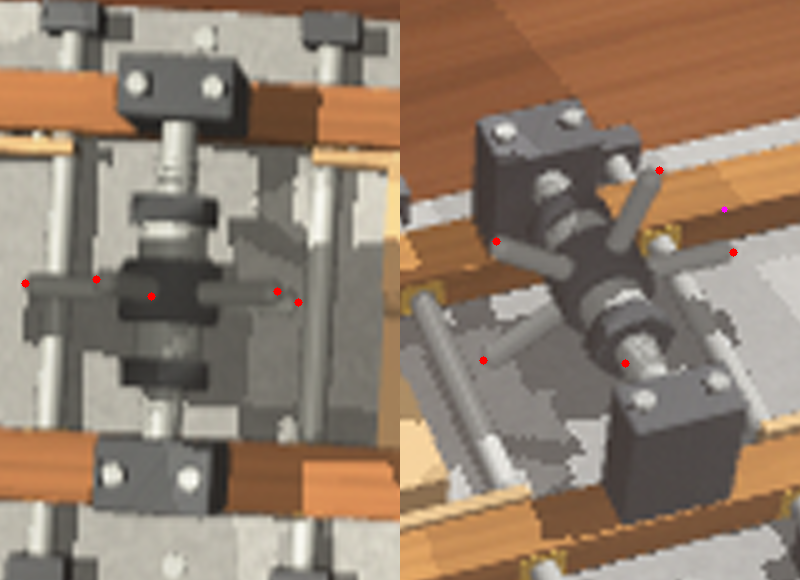

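Run:
```python
from h import *
c=np.array([.5295,.1698]);th=-.0445
o=[]
for n in ("top","scene"):
    cam=env.read_camera(n); im=cv2.resize(cam["color"],None,fx=7,fy=7,interpolation=cv2.INTER_CUBIC)
    def P(px,py,z):
        w=[c[0]+px*np.cos(th)-py*np.sin(th),c[1]+px*np.sin(th)+py*np.cos(th),z]; return (proj(cam,[w])[0]+.5)*7
    for y0 in (-.122,-.218):
        q=[P(x,y0+s*.022,.065) for x,s in ((-.0689,-1),(.0711,-1),(.0711,1),(-.0689,1))]
        cv2.polylines(im,[np.int32(q)],True,(0,0,255),1)
    m=np.int32(P(0,-.17,.065)); o.append(im[m[1]-280:m[1]+280,m[0]-200:m[0]+200] if n=="top" else im[m[1]-280:m[1]+280,m[0]-200:m[0]+200])
cv2.imwrite("pics/o.png",cv2.hconcat(o))
```

```text
(no output)
```

View pics/o.png

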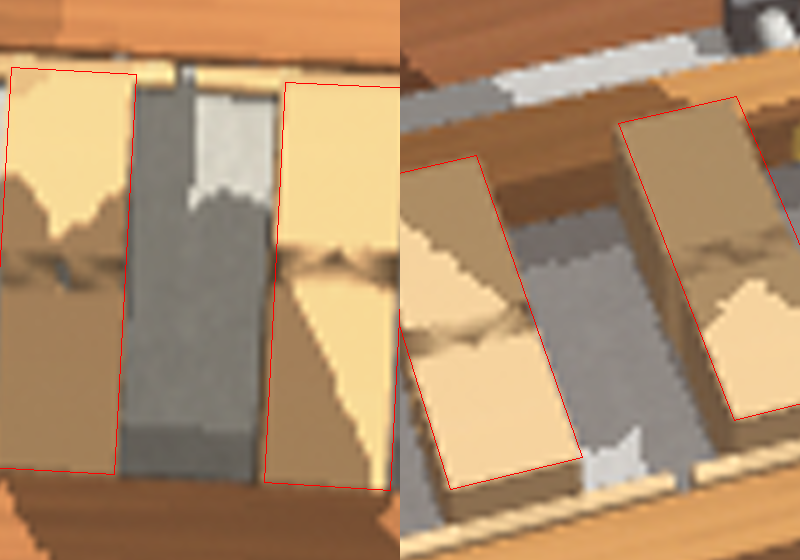

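```bash
python3 -c "
from workcell import env
print(env.hand_in())"
```

```text
the job is handed in; nothing more can be done
None
```

I clamped both pairs that had mates, vee_a with vee_b and step_a with step_b, side by side on the right half of the press bed, and handed the job in at about 64 s. The tongue groove half was not in the scene, so I left tongue_a on the bench. I did not touch the blue and red look-alikes, the mallet, the glue bottle or the G-clamp.

I wound the turnbuckle with five finger pushes, from about 0.93 rad to about 6.63 rad, which is inside the 6.4–6.9 rad tight range. These angles come from overlaying spoke positions on the pictures, not from a joint reading.

- **Joints:** in both camera views the final pictures match the outline of two closed 140 mm pairs, sides flush and in line, to about a pixel (roughly 2 mm). A small dark spot shows at the step joint in the top view. I took it for joint clearance.
- **Grip:** I did not measure clamping force directly. Finger force during the last push rose to about 8 N, against 3–4.5 N in the earlier pushes, which fits the jaws being tight.
- **Not checked at the end:** I did not measure where the mallet, bottle and G-clamp ended up; the arm never came near the mallet or the G-clamp. No check failed or disagreed.

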